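Shut the slide cabinet and hold the slide carrier flush on the tilted inspection stage

ROBOT

A 6-joint arm with a two-finger parallel gripper is mounted at the origin on the work surface. World frame = base frame: x ahead of the robot, y to its left, z up, the work surface at z = 0. Lengths are in m, angles in degrees, forces in N, time in s.
With the tool pointing down it reaches from about 0.25 to 0.725 m from the base axis. Payload 9.7 kg.
Tool frame: the origin (TCP) lies at the very end of the fingers, on their centre line; the grasp point (between the pads) lies 19 mm behind it; x points along the fingers, y is the direction in which the jaws open and shut, and the axes are right-handed (so a half turn about x gives the same grasp; the last joint's range is limited). The gripper opens to 85 mm and grips with 20 to 120 N. Pads are 22 mm wide; open, the fingers measure 114 mm over their backs; the gripper's body (76 mm by 85 mm) begins 54 mm behind the grasp point. The pads swing forward as they close: fully open they stand 13 mm farther back than shut.
Start: joints at [-74.485, 4.979, 10.078, 95.1, 0, 90], TCP at [0.147, -0.53, 0.2] pointing down, gripper open.
Joint ranges: [-179.16, 179.16], [-48.56, 103.87], [-65.8, 70.77], [-126.05, 130.52], [-82.76, 87.17], [-180, 180]. Speed limits (degrees/s): [127.2, 127.2, 147.25, 180, 180, 180].

INTERFACE

Orientations are given as [roll, pitch, yaw] about the fixed x, y, z axes, in that order (R = Rz(yaw) Ry(pitch) Rx(roll)).
In Python, from workcell import get_obs, cams, bot gives the robot as it stands.
- The arm moves only by the tool apply_moves, never from a script. Its argument "rows" is a list that holds one entry, the list of rows, each a list of 7 numbers: the shift along the tool's x, y, z in mm, then the turn, a rotation vector about the tool's x, y, z in rad, then the opening, from 0 (shut) to 1 (fully open). A call has 1 to 20 rows; each row is the pose to reach, as a shift and turn from the pose measured when the call began, along the tool's axes at that moment; what a row does not reach only later rows make up. A row lasts 1/10 s, in which the tool goes at most 50 mm and 8.59 degrees, less where a joint would pass 70% of its speed; a pose out of reach is approached as far as the arm can. A call with a gripper value outside its range is refused whole. The fingers move at their own pace and stop on an object; "newtons" is the grip in N (left out, the last holds). Time passes only in rows, so rows that repeat a pose let the fingers close. It gives the time, the measured TCP pose, the force and the opening at its end, in the units of the state.
- get_obs(): the state, without advancing time (a new reading comes with each control period).
- cams.camera(name): name is "scene" or "top"; returns a dict with "pixels" (420x560x3 uint8, red, green, blue), "range_z" (420x560 float32, m along the optical axis (not along the pixel's ray), 0 where there is no reading), "fx", "fy", "cx", "cy" (pixels), "eye" and "attitude" of the camera in the world. Camera axes: x right, y up, looking along -z (the intrinsics and any distortion apply to the point x, -y, -z); pixel columns grow to the right and rows downward; lengths in m; the calibration is good to about 2 mm. A picture is of the moment at which its call begins.
- bot.job_done(): hands the job in, once; it reports no verdict.
Trained networks look in a picture, given as the dict that the camera call returned (one of the last four; its "shot" number tells which), for a name from the list of things; names that differ only in an ending like _2 or _b are one class to them, and where a whole thing is asked for, a point or a joint stands for the part that bears it (a point fixed in the world has none). Each returns a list of dicts, best first, with "confidence" (0 to 1); they miss things now and then, are a little off and sometimes report something else, mostly with a low value. They report only what shows in the picture. A call takes as long as a camera call.
- cams.find_in(label, picture): "at" ([x, y, z] in m, in world coordinates, good to about 4 mm: the middle of the surface that is visible of it).
The state is a dict: "time": time; "q": joint angles; "qd": joint speeds; "joint_efforts": joint torques, N m; "ee_pos": TCP position; "tcp_rot": TCP orientation; "wrist_force": force on the tool from outside, world axes, zero at the start; "torque": the same for the moment, N m; "opening": finger opening in m.
Only numpy, scipy, OpenCV 4.12 (cv2) and the standard library are available. Lean on these libraries where they do the work, as an engineer would, in place of code of your own. Each camera call takes 0.05 s, during which the arm holds its last target.

TASK

Push the open door of the small slide cabinet fully shut so that it stays on its catch, then pick up the slide carrier by its black round grip, leaving the tube rack, jar and beaker where they are. Press the carrier's underside onto the sloped stage, centred and square, tilting it by feel until it lies flush on both of the stage's bars. Finish while still holding it firmly pressed there: do not let go.

Things in the scene. Friction and masses are not known exactly. Their poses are not given: they have to be found in the camera images.
- door (a joint): hinge angle of the cabinet door, rad: 0 is shut, it grows as the free edge swings out towards the robot. It starts between 0.5 and 1.1 and stays where it is left; from about 0.07 to 0.035 rad a sprung ball catch resists with up to 4 N at the free edge and pushes the door back out, below that it snaps the door in and keeps it within 0.01 rad of 0
- cabinet: fixed white slide cabinet on the bench, 180 mm wide (y), 130 mm deep (x), 160 mm high; origin at the centre of its underside, x points into the cabinet (away from the robot), y to the door's hinge side, z up. The door covers its -x side
- door_hinge (a point): point on the door's upright hinge axis, 80 mm above the bench, fixed to the cabinet with the cabinet's axes. The shut door runs from here 178 mm along -y with its outer face to -x; the panel is 12 mm thick, centred on the hinge axis, from 5 to 155 mm above the bench. A knob 18 mm across stands 16 mm out of the outer face, 163 mm from the hinge, 70 mm above the bench
- door_pad (a point): point on the door's outer face (it moves with the door), 135 mm from the hinge axis and 132 mm above the bench: a good place to push. Its -x axis is the outward normal of the outer face, its -y axis points along the door to the free edge
- carrier_grip (a point): point to grasp on the loose slide carrier: centre of its round grip, 34 mm above its underside. The carrier is an aluminium plate 76 mm (x) by 40 mm (y), 6 mm thick, with glass slides let in, about 80 g; on a thin central stem sits the grip, a black level cylinder along y, 14 mm across and 14 mm long: pinch its flat ends (fingers closing along y); pressed firmly, it swivels a degree or two in the fingers
- carrier_foot (a point): centre of the carrier's underside, same axes as carrier_grip; the carrier starts lying flat on a fixed white rest plate
- rest: fixed white rest plate 130 mm (x) by 110 mm (y), 18 mm high, on which the carrier starts; origin at the centre of its underside on the bench
- stage_top (a point): centre of the sloped stage face, 100 mm above the bench, on the level tilt axis. Fixed to the stand, so its axes do not show the slope: z straight up, y along the tilt axis, x horizontal, up-slope, away from the robot (the low side is nearest the robot). The tilt about y is 8 to 24 degrees, differs every time and is not reported: find it by touch or sight
- stage: fixed grey stand (foot 120 x 120 mm), same axes as stage_top; origin under its centre. Its head is stiff: no tilting under 100 N. The face is the tops of two parallel steel bars along y, each 80 mm long, 8 mm wide, 10 mm proud of a 90 x 92 mm plate, centred 25 mm up-slope and 25 mm down-slope of stage_top, measured along the slope; stage_top lies in the plane of their tops
- tube_rack_site (a point): centre of the foot of a white test tube rack 90 x 160 mm, 130 mm high, on the bench: leave it alone
- reagent_site (a point): centre of the foot of an amber jar 56 mm across, 100 mm high, on the bench: leave it alone
- beaker_site (a point): centre of the foot of a glass beaker 64 mm across, 75 mm high, on the bench: leave it alone

How it is judged (in metres and radians):
On the way, in this order (a step that is already met when the one before it is completed fails the run):
1. the cabinet door is shut on its catch while the carrier still lies on its rest plate (value of joint door below 0.02 rad and height (world z) of carrier_foot below 0.03 m), for 0.2 s.
2. the carrier is lifted in the gripper clear of its rest plate (height (world z) of carrier_foot above 0.04 m and contact force between the fingers and carrier above 1 N and not (contact force between carrier and rest above 0.05 N)), for 0.2 s.
At the end, for the whole second after the job is handed in: The door is within 0.02 rad of shut; the carrier is still gripped, at rest, its underside pressing on both stage bars with more than 0.7 N on each, its underside's centre within 12 mm of the centre of the stage face and its y axis within 0.1 rad (6 degrees) of the stage's y axis (value of joint door below 0.02 rad and contact force between the fingers and carrier above 1 N and contact force between carrier and head_c0 above 0.7 N and contact force between carrier and head_c1 above 0.7 N and distance between carrier_foot and stage_top below 0.012 m and angle between the y axis of carrier_foot and the y axis of stage_top, either way round below 0.1 rad and linear speed of carrier below 0.02 m/s); the arm keeps its last pose, push and grip.
It fails at once if the tube rack, the jar or the beaker is moved by more than 25 mm (distance of any of tube_rack_site, reagent_site, beaker_site from where it was at the start of the episode above 0.025 m).
It also fails if it takes over 72 s, if anything falls off the work surface, if the arm or the gripper's body presses on something with over 40 N, if the wrist force passes 120 N, or if a joint passes its speed limit or range.

## Working session

There is one attempt and no reset: what is moved stays moved. The work goes in short steps, Python scripts to look and compute and a tool call to move; the robot and the scene stay as the last step left them, time stands still between calls to the robot, and variables do not carry over. Pictures are saved under pics/ and viewed, and the job is handed in when it is done.

Besides the shell and the picture viewer there is one more tool, called after "Request:" in YAML: its name, and indented under it one key for each argument. apply_moves: Moves the arm, as the interface text tells. Its arguments: {"type":"object","properties":{"rows":{"type":"array"},"newtons":{"type":"number"}},"required":["rows"]}

```bash
ls; mkdir -p pics; python3 - <<'E'
from workcell import get_obs,cams,bot
import cv2,pickle
print(get_obs())
for n in("scene","top"):
    p=cams.camera(n)
    print(n,p["fx"],p["fy"],p["cx"],p["cy"],p["eye"],p["attitude"],[k for k in p])
    cv2.imwrite(f"pics/{n}0.png",p["pixels"][:,:,::-1])
    pickle.dump(p,open(f"{n}0.pkl","wb"))
    for l in ["door","door_pad","cabinet","carrier_grip","carrier_foot","rest","stage","stage_top","tube_rack_site","reagent_site","beaker_site"]:
        try:
            print(l,[(d["confidence"],d["at"]) for d in cams.find_in(l,p)][:3])
        except Exception as e: print(l,e)
print(get_obs()["time"])
E
```

```text
pics
{'time': 0.0, 'q': array([-7.44839421e+01,  5.01227767e+00,  1.00322118e+01,  9.50995891e+01,
        9.66579142e-05,  8.99993484e+01]), 'qd': array([-0.04476143,  0.10413282, -0.0042876 , -0.04867673, -0.03426471,
        0.02071222]), 'joint_efforts': array([ 2.08391793e-03, -5.20384562e+01,  4.64805973e+01,  1.62514084e-02,
        1.65219549e-04,  7.69250477e-06]), 'ee_pos': array([ 0.14705383, -0.52968046,  0.19925172]), 'tcp_rot': array([-90.07017746,  89.92034492, 105.44653194]), 'wrist_force': array([-0.29494696, -0.38133694,  0.52393707]), 'torque': array([0.05300841, 0.02277877, 0.0048089 ]), 'opening': 0.08524863564002219}
scene 408.4063351571813 408.4063351571813 272.525107416147 210.9424479605417 [ 1.26560131 -0.4305777   0.66035222] [54.75382483 -0.75810156 60.64694008] ['pixels', 'range_z', 'fx', 'fy', 'cx', 'cy', 'eye', 'attitude', 'shot']
door [(0.65, [0.4812, 0.276, 0.1336])]
door_pad [(0.56, [0.4804, 0.2718, 0.1336])]
cabinet [(0.74, [0.6811, 0.2178, 0.1175]), (0.62, [0.4819, 0.2775, 0.1334])]
carrier_grip [(0.62, [0.4554, -0.2201, 0.0246])]
carrier_foot [(0.5
[... 500 characters left out ...]
, 'cy', 'eye', 'attitude', 'shot']
door [(0.85, [0.5176, 0.2901, 0.1113])]
door_pad [(0.87, [0.515, 0.2918, 0.111])]
cabinet [(0.59, [0.623, 0.2521, 0.1629])]
carrier_grip [(0.9, [0.4558, -0.2081, 0.0219]), (0.3, [0.5878, -0.0374, 0.0839])]
carrier_foot [(0.86, [0.4511, -0.2113, 0.027])]
rest [(0.67, [0.4983, -0.4607, 0.0705]), (0.66, [0.4596, -0.212, 0.0164])]
stage [(0.65, [0.6209, 0.2495, 0.1596]), (0.57, [0.5857, -0.0333, 0.084]), (0.57, [0.5017, -0.4588, 0.0713])]
stage_top [(0.58, [0.5948, -0.0346, 0.0912])]
tube_rack_site [(0.84, [0.5, -0.4578, 0.0696])]
reagent_site [(0.64, [0.7406, -0.14, 0.0985])]
beaker_site [(0.84, [0.7473, 0.0403, 0.0351]), (0.31, [0.4999, -0.4593, 0.0722])]
1.2
```

View pics/scene0.png

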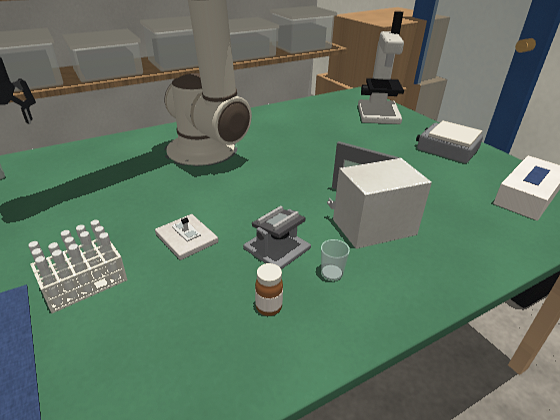

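View pics/top0.png

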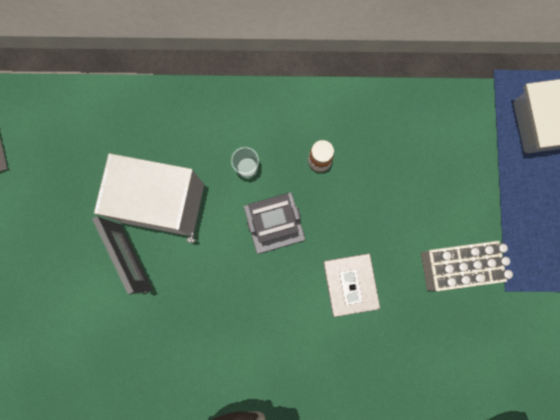

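The scene view shows the door at about (360,160), the stage at (278,232), the carrier on its rest at (186,230), the jar at (268,290) and the beaker at (335,260). The top view shows the cabinet top at (150,193), the door running from (100,220) to (138,290), the stage at (273,220) and the carrier at (351,287). Next I'll build metric point clouds.

```bash
cat > h.py <<'E'
import numpy as np,cv2,pickle
from scipy.spatial.transform import Rotation as R
def cloud(p):
    z=p["range_z"].astype(float);v,u=np.mgrid[0:z.shape[0],0:z.shape[1]]
    c=np.stack([(u-p["cx"])/p["fx"]*z,-(v-p["cy"])/p["fy"]*z,-z],-1)
    Rm=R.from_euler("xyz",p["attitude"],degrees=True).as_matrix()
    w=c@Rm.T+np.array(p["eye"]); w[z<=0]=np.nan
    return w
def rect(xy):
    r=cv2.minAreaRect((xy*1000).astype(np.float32)); return np.round(r[0],1),np.round(r[1],1),r[2]
def trim(xy,lo=1,hi=99): return xy
E
python3 - <<'E'
from h import *
t=pickle.load(open("top0.pkl","rb"));s=pickle.load(open("scene0.pkl","rb"))
W=cloud(t);S=cloud(s)
for n,c in(("top",W),("scene",S)):
    f=c.reshape(-1,3);b=f[(f[:,0]>.3)&(f[:,0]<.9)&(abs(f[:,1])<.5)&(abs(f[:,2])<.015)]
    print(n,"bench z median",np.median(b[:,2]),b[:,2].std())
def box(c,lo,hi):
    m=np.all((c>lo)&(c<hi),-1);return m
for n,c in(("top",W),("scene",S)):
    m=box(c,[.45,.05,.155],[.9,.5,.175]);print(n,"cabtop",rect(c[m][:,:2]),c[m][:,2].mean(),m.sum())
    m=box(c,[.35,-.32,.010],[.56,-.1,.021]);print(n,"rest",rect(c[m][:,:2]),np.median(c[m][:,2]),m.sum())
    m=box(c,[.4,-.28,.0225],[.52,-.14,.03]);print(n,"plate",rect(c[m][:,:2]),np.median(c[m][:,2]),m.sum())
    m=box(c,[.4,-.28,.045],[.52,-.14,.08]);print(n,"grip",rect(c[m][:,:2]),c[m],m.sum())
    m=box(c,[.5,-.13,.06],[.69,.05,.14]);q=c[m];print(n,"stage",rect(q[:,:2]),q[:,2].min(),q[:,2].max(),m.sum())
E
python3 - <<'E'
import cv2
t=cv2.imread("pics/top0.png");
a=cv2.resize(t[185:260,235:315],None,fx=5,fy=5,interpolation=cv2.INTER_CUBIC)
b=cv2.resize(t[245:320,315:390],None,fx=5,fy=5,interpolation=cv2.INTER_CUBIC)
import numpy as np
cv2.imwrite("pics/crop0.png",np.hstack([a,b]))
s=cv2.imread("pics/scene0.png")
cv2.imwrite("pics/crop1.png",cv2.resize(s[190:275,150:350],None,fx=4,fy=4,interpolation=cv2.INTER_CUBIC))
E
```

```text
top bench z median 4.0590517197069964e-05 0.0026413832251514207
scene bench z median 0.001603459322629841 0.0019201512974242885
top cabtop (array([581.4, 250.4]), array([182.1, 264.2]), 79.51031494140625) 0.15992002995226265 5515
top rest (array([ 480.5, -191. ]), array([187.1, 151.6]), 9.986505508422852) 0.017608896416852704 1962
top plate (array([ 457.9, -215.4]), array([116.5, 104.6]), 10.293417930603027) 0.024892721333809487 454
top grip (array([ 451.3, -213. ]), array([13.4, 13.6]), 8.961175918579102) [[ 0.4578679  -0.21191114  0.05297948]
 [ 0.45788019 -0.21434463  0.05173277]
 [ 0.45790979 -0.21647236  0.05266569]
 [ 0.45792336 -0.2188893   0.05157316]
 [ 0.45553789 -0.20552901  0.04988387]
 [ 0.45563892 -0.20673166  0.05777201]
 [ 0.45565201 -0.20910245  0.05687162]
 [ 0.45566113 -0.21153264  0.05556899]
 [ 0.4556744  -0.21391013  0.05467887]
 [ 0.45574601 -0.21545251  0.05967102]
 [ 0.45572387 -0.21834235  0.05520598]
 [ 0.45326616 -0.20588986  0.04702514]
 [ 0.45341541 -0.2067336   0.05762096]
 [ 0.45344133 -0.20893701  0.05794422]
 [ 0.45345811 -0.21124492  0.05750393]
 [ 
[... 2750 characters left out ...]
2 -0.21818245  0.05732776]
 [ 0.45836053 -0.21534031  0.05540006]
 [ 0.45723249 -0.21255805  0.05367798]
 [ 0.45588528 -0.2097016   0.0517861 ]
 [ 0.45736942 -0.20761042  0.0520197 ]
 [ 0.45117853 -0.22123492  0.04968189]
 [ 0.45818985 -0.22057746  0.05406552]
 [ 0.45695921 -0.21778657  0.05226387]
 [ 0.45685719 -0.21528117  0.05130685]
 [ 0.45654341 -0.21271068  0.05018726]
 [ 0.45686269 -0.21030319  0.04954245]
 [ 0.45568183 -0.22027509  0.04921374]
 [ 0.45538547 -0.21771919  0.04810503]
 [ 0.453445   -0.21471703  0.04574881]
 [ 0.45765082 -0.21617838  0.04594938]] 44
scene stage (array([603.6, -34.4]), array([ 90.9, 120.3]), 16.831205368041992) 0.06004952474558489 0.10795332853438622 1098
```

```bash
ls pics
```

```text
crop0.png
crop1.png
scene0.png
top0.png
```

View pics/crop0.png

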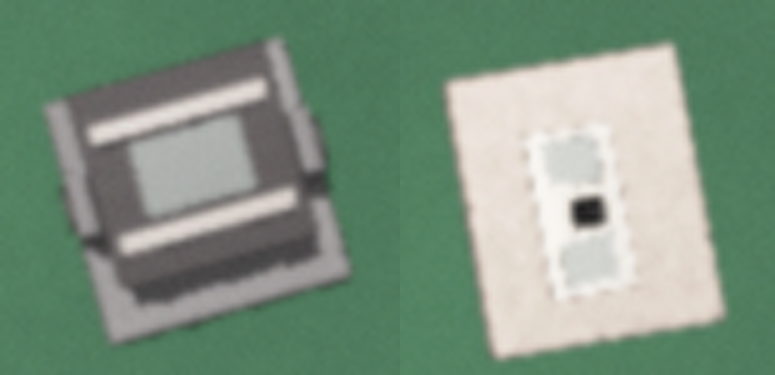

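View pics/crop1.png

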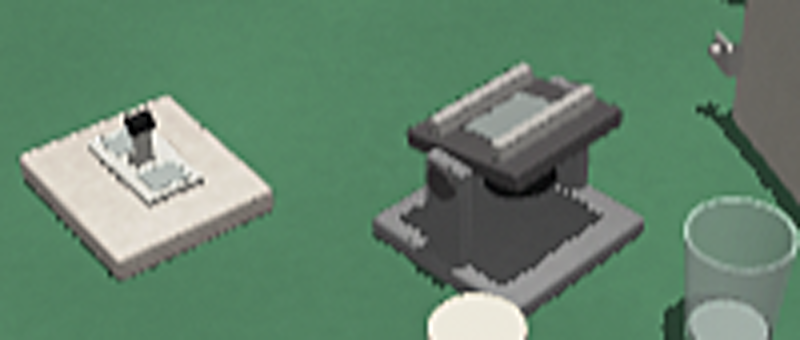

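```bash
python3 - <<'E'
from h import *
t=pickle.load(open("top0.pkl","rb"));s=pickle.load(open("scene0.pkl","rb"))
def comp(m,pt=None):
    n,l,st,_=cv2.connectedComponentsWithStats(m.astype(np.uint8));i=1+np.argmax(st[1:,4]);return l==i
def yaw(r):
    return r
for n,p in(("top",t),("scene",s)):
    c=cloud(p);g=p["pixels"].astype(int);br=g.min(-1)
    box=lambda lo,hi:np.all((c>lo)&(c<hi),-1)
    er=lambda m:cv2.erode(m.astype(np.uint8),np.ones((2,2)))>0
    zc=.16 if n=="top" else .161
    m=comp(box([.5,.05,.155],[.9,.5,.168])&(br>110 if n=="top" else True));q=c[m];print(n,"cabtop",rect(q[:,:2]),q[:,2].mean(),np.round(cv2.boxPoints(cv2.minAreaRect((q[:,:2]*1000).astype(np.float32)))))
    m=comp(box([.35,-.32,.012],[.56,-.1,.04]));q=c[m];print("rest+carrier",rect(q[:,:2]))
    m=comp(box([.5,-.13,.07],[.69,.05,.14]));q=c[m];
    k=m&(br>140)
    nn,l,st,ce=cv2.connectedComponentsWithStats(k.astype(np.uint8))
    for i in range(1,nn):
        if st[i,4]>15:
            q=c[l==i];print("bar/glass",st[i],np.round(q.mean(0)*1000,1),rect(q[:,:2]),g[l==i].mean(0))
    # door
    m=box([.35,.18,.02],[.62,.42,.158])
    q=c[m];print("door n",m.sum(),q.min(0),q.max(0))
    m=comp(box([.35,.18,.145],[.585,.42,.16]));q=c[m];print("door top",rect(q[:,:2]),np.round(cv2.boxPoints(cv2.minAreaRect((q[:,:2]*1000).astype(np.float32)))),m.sum(),q[:,2].mean())
    if n=="top": print("knob?",np.round(c[232:246:2,186:200:2]*1000).tolist())
E
```

```text
top cabtop (array([647.2, 238.3]), array([182.2, 130.4]), 79.6152572631836) 0.16006560286270413 [[567. 160.]
 [695. 137.]
 [728. 316.]
 [600. 340.]]
rest+carrier (array([ 455.8, -216.1]), array([129.7, 110.7]), 9.986505508422852)
bar/glass [252 201  36  13 155] [624.8 -26.1 102.7] (array([625., -25.]), array([11.4, 80.2]), 16.186996459960938) [199.63870968 192.76774194 188.81290323]
bar/glass [293 207   5  11  27] [616.4 -82.1  85.3] (array([616.2, -82.1]), array([24. ,  5.1]), 13.839740753173828) [152.88888889 148.81481481 149.59259259]
bar/glass [261 208  25  20 336] [602.1 -32.4  91.5] (array([602.3, -32.5]), array([33.5, 49.9]), 17.696460723876953) [169.25892857 172.0327381  169.25      ]
bar/glass [248 219   5  12  30] [587.7  17.7  85.7] (array([587.1,  18.2]), array([25.9,  6.9]), 9.516124725341797) [152.56666667 148.3        149.16666667]
bar/glass [259 223  35  13 150] [577.  -39.   94.9] (array([577.5, -39.1]), array([10.3, 79.4]), 16.782106399536133) [196.62666667 189.50666667 185.24      ]
door n 2015 [0.43382995 0.18003452 0.02020736] [0.61973558 0.34188647 0.15799566]
d
[... 1464 characters left out ...]
029785)
bar/glass [258 206  24  15  61] [578.6 -43.6  97.7] (array([577.4, -42.8]), array([ 8.6, 75.6]), 15.013263702392578) [184.60655738 180.68852459 175.        ]
bar/glass [267 211  31  16 173] [610.2 -33.1  98. ] (array([607.3, -31.8]), array([44. , 79.5]), 16.95085906982422) [165.52023121 168.89595376 163.8265896 ]
bar/glass [258 228   9   6  16] [617.7 -85.7  87.6] (array([617.3, -85.4]), array([21.6,  5.8]), 20.26630210876465) [150.6875 150.25   150.0625]
door n 1002 [0.43449787 0.24646188 0.02003952] [0.58987403 0.33856598 0.15798303]
door top (array([511.6, 293. ]), array([168. ,  19.4]), 28.97199821472168) [[433. 261.]
 [443. 244.]
 [590. 325.]
 [580. 342.]] 338 0.1532226090852526
```

```bash
python3 - <<'E'
import cv2
import numpy as np
t=cv2.imread("pics/top0.png");s=cv2.imread("pics/scene0.png")
a=cv2.resize(t[145:305,80:220],(525,600),interpolation=cv2.INTER_CUBIC)
cv2.imwrite("pics/crop2.png",a)
cv2.imwrite("pics/crop3.png",cv2.resize(s[130:250,300:450],None,fx=5,fy=5,interpolation=cv2.INTER_CUBIC))
E
```

```text
(no output)
```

View pics/crop2.png

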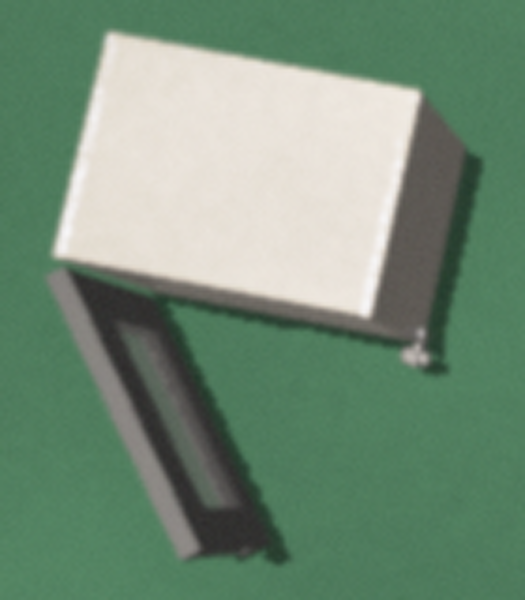

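View pics/crop3.png

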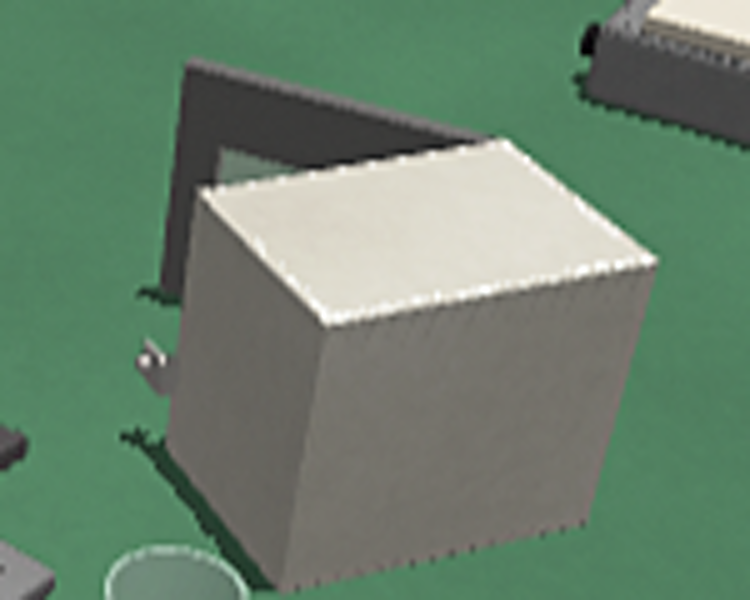

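```bash
cat >> h.py <<'E'
def pose(o):
    return np.array(o["ee_pos"]),R.from_euler("xyz",o["tcp_rot"],degrees=True)
def row(o,pos,rot):
    p,r=pose(o)
    d=r.inv().apply(np.array(pos)-p)*1000
    return np.round(d,1),np.round((r.inv()*rot).as_rotvec(),3)
def frame(xdir,ydir):
    x=np.array(xdir,float);x/=np.linalg.norm(x);y=np.array(ydir,float);y-=x*(x@y);y/=np.linalg.norm(y)
    return R.from_matrix(np.stack([x,y,np.cross(x,y)],1))
E
python3 - <<'E'
from h import *
from workcell import get_obs
o=get_obs();p,r=pose(o);print(p,"\n",np.round(r.as_matrix(),3))
H=np.array([.5935,.339]);
def pad(th,off,L=.135):
    a=np.deg2rad(-100.4)-th;b=np.deg2rad(169.6)-th
    return H+L*np.array([np.cos(a),np.sin(a)])+(.006+off)*np.array([np.cos(b),np.sin(b)]),np.array([np.cos(a),np.sin(a),0])
for th,off in((.9,.11),(.9,.05),(.9,.015),(.45,.015),(.1,.015),(0,.015)):
    q,dd=pad(th,off)
    for sg in(1,-1): print(th,off,q,row(o,[q[0],q[1],.11],frame([0,0,-1],sg*dd)))
for q in([.38,-.1,.2],[.42,.36,.2]): print(q,row(o,q,r))
# stage plane
for n in("top","scene"):
    P=pickle.load(open(n+"0.pkl","rb"));c=cloud(P)
    m=np.all((c>[.54,-.09,.07])&(c<[.67,.03,.12]),-1);q=c[m]
    ps=np.deg2rad(16.7);ex=np.array([np.cos(ps),np.sin(ps)]);ey=np.array([-ex[1],ex[0]])
    l=(q[:,:2]-[.6015,-.0326]);sx=l@ex;sy=l@ey
    k=(abs(sx)<.038)&(abs(sy)<.036);bar=(abs(abs(sx)-.0247)<.006)&k;pl=k&(abs(abs(sx)-.0247)>.009)
    A=np.stack([sx,sy,bar.astype(float),pl.astype(float)],1)[bar|pl];b=q[bar|pl][:,2]
    x,res,_,_=np.linalg.lstsq(A,b,rcond=None);print(n,"slope x deg",np.degrees(np.arctan(x[0])),"slope y",np.degrees(np.arctan(x[1])),x[2:],np.sqrt(res/len(b)),len(b))
    # carrier
    g=P["pixels"].astype(int)
    m=np.all((c>[.41,-.26,.005])&(c<[.50,-.17,.035]),-1)
    print(n,np.round(g[m].mean(0)),)
    cv2.imwrite(f"pics/car_{n}.png",cv2.resize(P["pixels"][240:330,310:395,::-1] if n=="top" else P["pixels"][205:260,150:225,::-1],None,fx=8 if n=="scene" else 6,fy=8 if n=="scene" else 6,interpolation=cv2.INTER_NEAREST))
E
```

```text
[ 0.14708132 -0.52997128  0.19998779] 
 [[-0.     0.267 -0.964]
 [-0.    -0.964 -0.267]
 [-1.     0.     0.   ]]
0.9 0.11 [0.41982037 0.37794081] (array([  90. , -801.9, -505.6]), array([ 1.352,  0.   , -0.   ]))
0.9 0.11 [0.41982037 0.37794081] (array([  90. , -801.9, -505.6]), array([-1.789,  0.   ,  0.   ]))
0.9 0.05 [0.44801991 0.32498058] (array([  90. , -743.3, -518.6]), array([ 1.352,  0.   , -0.   ]))
0.9 0.05 [0.44801991 0.32498058] (array([  90. , -743.3, -518.6]), array([-1.789,  0.   ,  0.   ]))
0.9 0.015 [0.46446964 0.29408712] (array([  90. , -709.2, -526.2]), array([ 1.352,  0.   , -0.   ]))
0.9 0.015 [0.46446964 0.29408712] (array([  90. , -709.2, -526.2]), array([-1.789,  0.   ,  0.   ]))
0.45 0.015 [0.49685055 0.24243457] (array([  90. , -650.7, -543.6]), array([ 0.902,  0.   , -0.   ]))
0.45 0.015 [0.49685055 0.24243457] (array([  90. , -650.7, -543.6]), array([-2.239,  0.   ,  0.   ]))
0.1 0.015 [0.53582222 0.21514818] (array([  90. , -614. , -573.8]), array([ 0.552,  0.   , -0.   ]))
0.1 0.015 [0.53582222 0.21514818] (array([  90. , -614. , -573.8]), array([-2.589,  0.   ,  0.   ]))
0 0.015 [0.54847491 0.21000875] (array([  90. , -605.7, -584.7]), array([ 0.452,  0.   , -0.   ]))
0 0.015 [0.54847491 0.21000875] (array([  90. , -605.7, -584.7]), array([-2.689,  0.   ,  0.   ]))
[0.38, -0.1, 0.2] (array([  -0. , -352. , -339.4]), array([0., 0., 0.]))
[0.42, 0.36, 0.2] (array([  -0. , -784.6, -501. ]), array([0., 0., 0.]))
top slope x deg 9.397655165374767 slope y -0.00701421256533616 [0.09702077 0.09082769] [0.00346307] 951
top [229. 222. 214.]
scene slope x deg 8.590916247492002 slope y 0.1554965630539027 [0.09816008 0.09246027] [0.00316669] 483
scene [208. 204. 194.]
```

View pics/car_top.png

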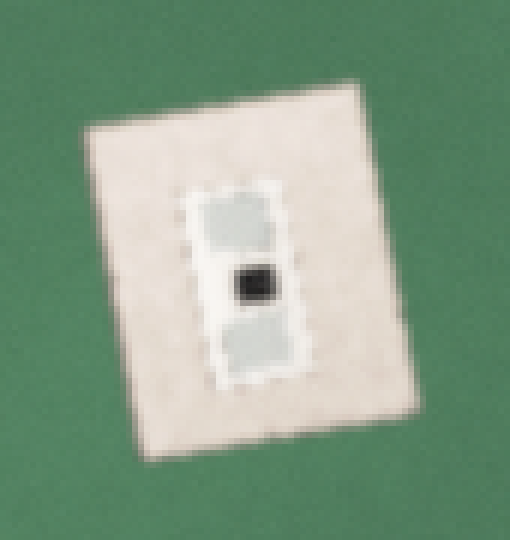

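Targets are consistent with the text. The door is at about 0.9 rad with its hinge at (0.5935, 0.339), the stage is at (0.601, -0.033) with yaw about 16.7° and tilt about 9°, and the carrier yaw is about 10°. Now moving towards the door, gripper shut.

Request:
apply_moves:
  rows:
    - [[0,-32,-31,-0.08,0,0,0],[0,-64,-62,-0.16,0,0,0],[0,-96,-93,-0.25,0,0,0],[0,-128,-123,-0.33,0,0,0],[0,-160,-154,-0.41,0,0,0],[0,-192,-185,-0.5,0,0,0],[0,-224,-216,-0.58,0,0,0],[0,-256,-247,-0.66,0,0,0],[0,-288,-278,-0.74,0,0,0],[0,-320,-309,-0.82,0,0,0],[0,-352,-340,-0.9,0,0,0],[0,-352,-340,-0.9,0,0,0],[0,-352,-340,-0.9,0,0,0]]

```text
time: 2.5
ee_pos: [0.3808, -0.099, 0.2]
tcp_rot: [-25.7, 90.0, -138.5]
wrist_force: [0.3, -0.4, 0.2]
opening: 0.0003
```

```bash
cat > door.py <<'E'
from h import *
from workcell import get_obs
H=np.array([.5935,.339])
def pad(th,off,L=.135):
    a=np.deg2rad(-100.4)-th;b=np.deg2rad(169.6)-th
    return H+L*np.array([np.cos(a),np.sin(a)])+(.006+off)*np.array([np.cos(b),np.sin(b)]),np.array([np.cos(a),np.sin(a),0])
def st():
    o=get_obs();print({k:np.round(o[k],3) for k in("time","q","ee_pos","tcp_rot","wrist_force","opening")});return o
E
python3 - <<'E'
from door import *
o=st()
for th,off,z in((.9,.09,.2),(.9,.05,.11),(.9,.015,.11)):
    q,dd=pad(th,off)
    print(th,off,q,row(o,[q[0],q[1],z],frame([0,0,-1],-dd)))
E
```

```text
{'time': np.float64(2.5), 'q': array([-1.4559e+01, -1.6225e+01, -9.4330e+00,  9.6802e+01, -1.3000e-02,
        9.8209e+01]), 'ee_pos': array([ 0.381, -0.099,  0.2  ]), 'tcp_rot': array([ -25.691,   89.984, -138.459]), 'wrist_force': array([ 0.264, -0.376,  0.161]), 'opening': np.float64(0.0)}
0.9 0.09 [0.42922022 0.3602874 ] (array([-1.000e-01, -1.331e+02, -4.422e+02]), array([-0.887,  0.   ,  0.   ]))
0.9 0.05 [0.44801991 0.32498058] (array([  89.9, -102.1, -417. ]), array([-0.887,  0.   ,  0.   ]))
0.9 0.015 [0.46446964 0.29408712] (array([  89.9,  -74.9, -394.8]), array([-0.887,  0.   ,  0.   ]))
```

Request:
apply_moves:
  rows:
    - [[0,-13,-44,-0.09,0,0,0],[0,-27,-88,-0.18,0,0,0],[0,-40,-132,-0.27,0,0,0],[0,-53,-177,-0.36,0,0,0],[0,-67,-221,-0.45,0,0,0],[0,-80,-265,-0.54,0,0,0],[0,-93,-309,-0.63,0,0,0],[0,-107,-354,-0.72,0,0,0],[0,-120,-398,-0.81,0,0,0],[0,-133,-442,-0.887,0,0,0],[0,-133,-442,-0.887,0,0,0],[40,-110,-425,-0.887,0,0,0],[85,-102,-417,-0.887,0,0,0],[90,-102,-417,-0.887,0,0,0],[90,-102,-417,-0.887,0,0,0]]

```text
time: 4.0
ee_pos: [0.4482, 0.3234, 0.11]
tcp_rot: [-82.6, 89.9, -144.8]
wrist_force: [-1.7, 0.5, 1.7]
opening: 0.0
```

```bash
python3 - <<'E'
from door import *
o=st()
for th in(.9,.8,.7,.6,.5,.4,.3,.2,.15,.1):
    q,dd=pad(th,.012)
    print(th,q,row(o,[q[0],q[1],.11],frame([0,0,-1],-dd)))
from workcell import cams
p=cams.camera("scene");cv2.imwrite("pics/scene1.png",p["pixels"][:,:,::-1])
E
```

```text
{'time': np.float64(4.0), 'q': array([ 3.5810e+01,  4.5820e+00, -2.9300e-01,  8.5227e+01,  1.0000e-03,
        9.7936e+01]), 'ee_pos': array([0.448, 0.323, 0.11 ]), 'tcp_rot': array([ -82.643,   89.898, -144.768]), 'wrist_force': array([-1.711,  0.499,  1.672]), 'opening': np.float64(0.0)}
0.9 [0.46587962 0.2914391 ] (array([ 0. ,  0.6, 36.5]), array([-0.003,  0.   ,  0.002]))
0.8 [0.47126536 0.27893593] (array([ 0.1, -0.4, 50.1]), array([-0.103,  0.   ,  0.002]))
0.7 [0.47787242 0.2670329 ] (array([ 0.1, -0.2, 63.7]), array([-0.203,  0.   ,  0.002]))
0.6 [0.4856348  0.25584894] (array([ 0.1,  1.5, 77.2]), array([-0.303, -0.   ,  0.002]))
0.5 [0.49447493 0.2454958 ] (array([ 0.1,  4.4, 90.5]), array([-0.403, -0.   ,  0.002]))
0.4 [0.50430449 0.23607692] (array([  0. ,   8.7, 103.4]), array([-0.503, -0.   ,  0.002]))
0.3 [0.51502526 0.22768641] (array([  0. ,  14.3, 115.8]), array([-0.603, -0.   ,  0.002]))
0.2 [0.52653012 0.22040812] (array([  0. ,  21.1, 127.7]), array([-0.703, -0.   ,  0.002]))
0.15 [0.53254094 0.21720923] (array([  0. ,  24.9, 133.3]), array([-0.753, -0.   ,  0.002]))
0.1 [0.53870412 0.21431475] (array([  0. ,  29. , 138.7]), array([-0.803, -0.   ,  0.002]))
```

View pics/scene1.png

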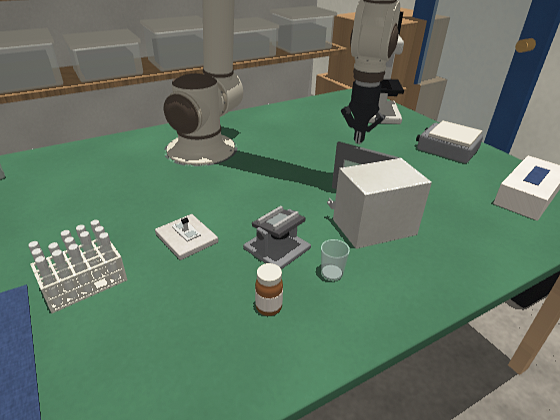

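The closed fingers at about (362,135) stand behind the door at (345,150), on its outer side. Pushing along the arc.

Request:
apply_moves:
  rows:
    - [[0,0,18,0,0,0,0],[0,0,30,0,0,0,0],[0,0,37,0,0,0,0],[0,0,44,-0.05,0,0,0],[0,0,50,-0.1,0,0,0],[0,0,57,-0.15,0,0,0],[0,0,64,-0.2,0,0,0],[0,1,71,-0.25,0,0,0],[0,2,77,-0.3,0,0,0],[0,3,84,-0.35,0,0,0],[0,4,90,-0.4,0,0,0],[0,6,97,-0.45,0,0,0],[0,9,103,-0.5,0,0,0],[0,11,110,-0.55,0,0,0],[0,14,116,-0.6,0,0,0],[0,18,122,-0.65,0,0,0],[0,21,128,-0.7,0,0,0],[0,25,133,-0.75,0,0,0],[0,29,139,-0.8,0,0,0],[0,29,139,-0.8,0,0,0]]

```text
time: 6.05
ee_pos: [0.5404, 0.2153, 0.1127]
tcp_rot: [47.8, 89.9, 31.6]
wrist_force: [-0.5, -0.0, 0.2]
opening: -0.0005
```

```bash
python3 - <<'E'
from door import *
o=st()
for th,off in((0.05,.012),(.02,.012),(0,.012),(0,.008),(0,.004)):
    q,dd=pad(th,off)
    print(th,q,row(o,[q[0],q[1],.11],frame([0,0,-1],-dd)))
from workcell import cams
p=cams.camera("top");c=cloud(p)
pickle.dump(p,open("top1.pkl","wb"));cv2.imwrite("pics/top1.png",p["pixels"][:,:,::-1])
E
```

```text
{'time': np.float64(6.05), 'q': array([2.1708e+01, 8.2840e+00, 4.0360e+00, 8.5608e+01, 2.5000e-02,
       3.7932e+01]), 'ee_pos': array([0.54 , 0.215, 0.113]), 'tcp_rot': array([47.801, 89.854, 31.577]), 'wrist_force': array([-0.529, -0.046,  0.197]), 'opening': np.float64(-0.0)}
0.05 [0.54500427 0.21173192] (array([ 2.7, -2.1,  5.4]), array([-0.052,  0.002, -0.002]))
0.02 [0.54884356 0.21033453] (array([ 2.7, -2.4,  9.5]), array([-0.082,  0.002, -0.002]))
0 [0.55142563 0.2094672 ] (array([ 2.7, -2.5, 12.2]), array([-0.102,  0.002, -0.002]))
0 [0.55535991 0.20874512] (array([ 2.7, -2.1, 16.2]), array([-0.102,  0.002, -0.002]))
0 [0.5592942  0.20802304] (array([ 2.7, -1.7, 20.1]), array([-0.102,  0.002, -0.002]))
```

View pics/top1.png

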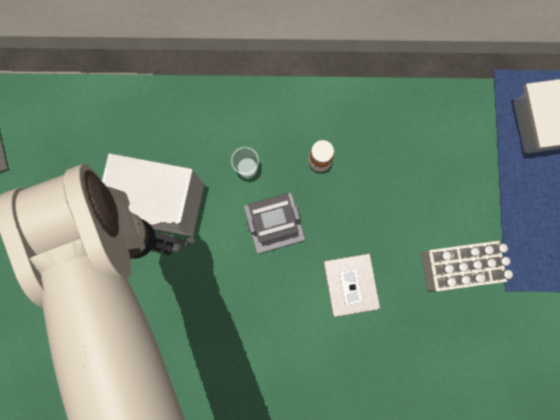

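The arm hides the hinge side, but the door now lies along the cabinet front with only a piece visible near (175,245). Pushing through the catch in small steps.

Request:
apply_moves:
  rows:
    - [[2,-1,3,-0.03,0,0,0],[2,-2,6,-0.06,0,0,0],[2,-2,9,-0.08,0,0,0],[2,-2,12,-0.1,0,0,0],[2,-2,14,-0.1,0,0,0],[2,-2,14,-0.1,0,0,0]]

```text
time: 6.7
ee_pos: [0.5533, 0.2095, 0.1107]
tcp_rot: [37.2, 89.8, 26.5]
wrist_force: [-0.4, 1.0, 0.9]
opening: 0.0004
```

Request:
apply_moves:
  rows:
    - [[0,0,1,0,0,0,0],[0,0,2,0,0,0,0],[0,0,3,0,0,0,0],[0,0,4,0,0,0,0],[0,0,4,0,0,0,0]]

```text
time: 7.2
ee_pos: [0.5537, 0.2094, 0.1106]
tcp_rot: [163.4, 89.7, 152.8]
wrist_force: [-18.2, 3.1, 7.2]
opening: 0.0004
```

Firm stop with 18 N, so the door is probably on its catch. Backing off and looking.

Request:
apply_moves:
  rows:
    - [[0,0,-25,0,0,0,0],[0,0,-60,0,0,0,0],[-30,0,-90,0,0,0,0.6],[-70,0,-110,0,0,0,0.6],[-90,0,-110,0,0,0,0.6],[-90,40,-110,0,0,0,0.6],[-90,85,-110,0,0,0,0.6],[-90,130,-110,0,0,0,0.6],[-90,130,-110,0,0,0,0.6]]

```text
time: 8.1
ee_pos: [0.47, 0.3612, 0.1991]
tcp_rot: [174.7, 89.6, 164.3]
wrist_force: [-0.8, -1.1, -0.5]
opening: 0.051
```

```bash
python3 - <<'E'
from door import *
o=st()
from workcell import cams
for n in("top","scene"):
    p=cams.camera(n)
    pickle.dump(p,open(n+"2.pkl","wb"));cv2.imwrite(f"pics/{n}2.png",p["pixels"][:,:,::-1])
    for l in ["carrier_grip","carrier_foot","stage_top","door_pad"]: print(n,l,[(d["confidence"],d["at"]) for d in cams.find_in(l,p)][:2])
E
```

```text
{'time': np.float64(8.1), 'q': array([37.392, 11.245, 16.968, 95.937,  0.285, 47.828]), 'ee_pos': array([0.47 , 0.361, 0.199]), 'tcp_rot': array([174.728,  89.644, 164.292]), 'wrist_force': array([-0.776, -1.069, -0.54 ]), 'opening': np.float64(0.051)}
top carrier_grip [(0.64, [0.4554, -0.2104, 0.0223])]
top carrier_foot []
top stage_top [(0.97, [0.5921, -0.0346, 0.092])]
top door_pad [(0.87, [0.5753, 0.2415, 0.1564])]
scene carrier_grip []
scene carrier_foot [(0.82, [0.4582, -0.219, 0.0235])]
scene stage_top [(0.91, [0.6237, -0.042, 0.031])]
scene door_pad [(0.58, [0.5603, 0.1727, 0.1556])]
```

View pics/top2.png

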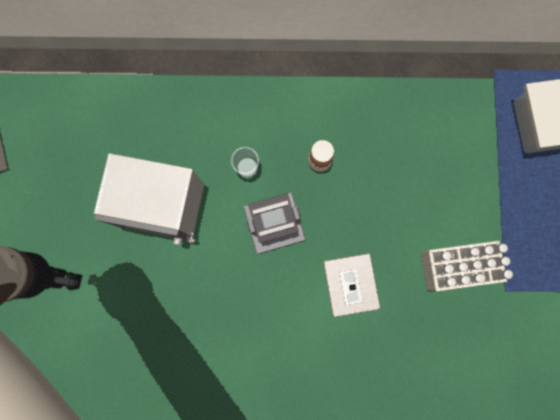

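View pics/scene2.png

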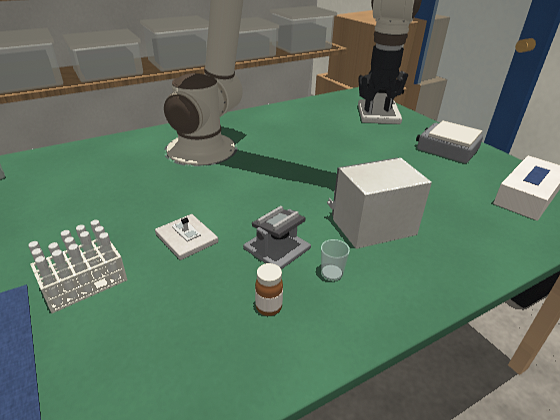

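The top view shows the door lying flat along the cabinet front, with its knob at (178,240). I'll check its angle numerically and measure the carrier and stage accurately from both views.

```bash
python3 - <<'E'
from door import *
pr={n:[pickle.load(open(f"{n}{k}.pkl","rb")) for k in(0,2)] for n in("top","scene")}
o=[p for p in pr["top"]]
c=cloud(o[1]);cab=np.deg2rad(-10.4);ex=np.array([np.cos(cab),np.sin(cab)]);ey=np.array([-ex[1],ex[0]])
l=c[...,:2]-np.array([.647,.238]);lx=l@ex;ly=l@ey
m=(abs(c[...,2]-.156)<.012)&(lx>-.095)&(lx<-.055)&(abs(ly)<.1)
q0=np.stack([lx[m],ly[m]],1)
# front-most edge per ly bin
for b in np.arange(-.085,.09,.02):
    k=abs(q0[:,1]-b)<.01
    print("ly %.3f minlx %.4f n%d"%(b,np.percentile(q0[k,0],3) if k.any() else 9,k.sum()))
# rays through pixel at known height
def px2w(p,u,v,z):
    Rm=R.from_euler("xyz",p["attitude"],degrees=True).as_matrix()
    d=np.stack([(u-p["cx"])/p["fx"],-(v-p["cy"])/p["fy"],-np.ones_like(u,float)],-1)@Rm.T
    e=np.array(p["eye"]);return (e+d*((z-e[2])/d[...,2])[...,None])[...,:2]
for n in pr:
  for p in pr[n]:
    g=p["pixels"].astype(int);c=cloud(p)
    reg=np.all((c>[.39,-.29,.008])&(c<[.52,-.14,.07]),-1)
    # grip: dark
    d=reg&(g.max(-1)<70);v,u=np.nonzero(d)
    print(n,"grip dark px",len(u),u.mean(),v.mean(),"at z.054",px2w(p,np.array(u.mean()),np.array(v.mean()),np.array(.054)), "cloud",np.nanmean(c[d],0))
    # plate: bright less warm (r-b small) and rest warm
    warm=g[...,0]-g[...,2]
    w=reg&(warm<10)&(c[...,2]<.04)
    w=cv2.morphologyEx(w.astype(np.uint8),cv2.MORPH_CLOSE,np.ones((5,5)))
    nn,L,S,_=cv2.connectedComponentsWithStats(w)
    i=1+np.argmax(S[1:,4]);v,u=np.nonzero(L==i)
    xy=px2w(p,u,v,np.full(len(u),.024));print("   plate",rect(xy),"mean",xy.mean(0),len(u))
E
```

```text
ly -0.085 minlx -0.0766 n88
ly -0.065 minlx -0.0764 n102
ly -0.045 minlx -0.0765 n105
ly -0.025 minlx -0.0765 n104
ly -0.005 minlx -0.0766 n102
ly 0.015 minlx -0.0767 n105
ly 0.035 minlx -0.0766 n103
ly 0.055 minlx -0.0769 n105
ly 0.075 minlx -0.0769 n102
top grip dark px 18 352.1666666666667 286.6666666666667 at z.054 [ 0.45193444 -0.21209297] cloud [ 0.45199375 -0.21148817  0.05834577]
   plate (array([ 451.2, -213.1]), array([74.2, 37.9]), 10.100689888000488) mean [ 0.45173276 -0.21190175] 464
top grip dark px 18 352.1666666666667 286.6666666666667 at z.054 [ 0.45193444 -0.21209297] cloud [ 0.45199612 -0.21146918  0.05849207]
   plate (array([ 451.3, -213.2]), array([74.4, 38.2]), 10.432250022888184) mean [ 0.45167901 -0.21185411] 469
scene grip dark px 29 184.58620689655172 220.55172413793105 at z.054 [ 0.4542326  -0.21511417] cloud [ 0.45537024 -0.21541467  0.05484637]
   plate (array([ 446. , -217.3]), array([96.6, 43.1]), 11.10328197479248) mean [ 0.44978991 -0.21761279] 338
scene grip dark px 29 184.58620689655172 220.55172413793105 at z.054 [ 0.4542326  -0.21511417] cloud [ 0.4552378  -0.21537745  0.05474673]
   plate (array([ 445.8, -217. ]), array([96.9, 42.5]), 11.843405723571777) mean [ 0.45000426 -0.21758734] 336
```

The door is parallel to the front within noise, so it is shut. Both views agree on the grip at (0.453,-0.213), top about 59 mm, yaw about 10.2°. Moving above the carrier.

```bash
python3 - <<'E'
from door import *
o=st();a=np.deg2rad(10.2)
for z in(.2,.12,): print(z,row(o,[.4525,-.213,z],frame([0,0,-1],[-np.sin(a),np.cos(a),0])))
E
```

```text
{'time': np.float64(8.6), 'q': array([37.054, 10.74 , 16.701, 96.026,  0.249, 47.698]), 'ee_pos': array([0.47 , 0.357, 0.202]), 'tcp_rot': array([152.456,  89.742, 141.812]), 'wrist_force': array([ 1.068,  0.866, -0.132]), 'opening': np.float64(0.051)}
0.2 (array([ 4.000e-01, -5.631e+02,  8.800e+01]), array([-0.364, -0.004, -0.003]))
0.12 (array([  80.4, -563.2,   88.3]), array([-0.364, -0.004, -0.003]))
```

Request:
apply_moves:
  rows:
    - [[0,-40,6,-0.03,0,0,0.5],[0,-80,12,-0.05,0,0,0.5],[0,-120,19,-0.08,0,0,0.5],[0,-160,25,-0.1,0,0,0.5],[0,-200,31,-0.13,0,0,0.5],[0,-240,38,-0.16,0,0,0.5],[0,-280,44,-0.18,0,0,0.5],[0,-320,50,-0.21,0,0,0.5],[0,-360,56,-0.23,0,0,0.5],[0,-400,62,-0.26,0,0,0.5],[0,-440,69,-0.29,0,0,0.5],[0,-480,75,-0.31,0,0,0.5],[20,-520,81,-0.34,0,0,0.5],[50,-550,86,-0.36,-0.004,-0.003,0.5],[80,-563,88,-0.364,-0.004,-0.003,0.5],[80,-563,88,-0.364,-0.004,-0.003,0.5],[80,-563,88,-0.364,-0.004,-0.003,0.5],[80,-563,88,-0.364,-0.004,-0.003,0.5]]

```text
time: 10.4
ee_pos: [0.4529, -0.2123, 0.1224]
tcp_rot: [-33.7, 89.8, -23.4]
wrist_force: [0.0, -0.0, 0.2]
opening: 0.0428
```

```bash
python3 - <<'E'
from door import *
from workcell import cams
p=cams.camera("scene");cv2.imwrite("pics/scene3.png",p["pixels"][:,:,::-1])
o=st();a=np.deg2rad(10.2)
for z in(.08,.033): print(z,row(o,[.4525,-.213,z],frame([0,0,-1],[-np.sin(a),np.cos(a),0])))
E
```

```text
{'time': np.float64(10.45), 'q': array([-2.5110e+01, -2.8860e+00, -6.4860e+00,  8.6217e+01,  5.0000e-03,
       -3.5373e+01]), 'ee_pos': array([ 0.453, -0.212,  0.122]), 'tcp_rot': array([-33.842,  89.817, -23.579]), 'wrist_force': array([ 0.171, -0.138,  0.175]), 'opening': np.float64(0.042)}
0.08 (array([42.4, -0.5, -0.8]), array([0.001, 0.003, 0.002]))
0.033 (array([89.4, -0.4, -0.9]), array([0.001, 0.003, 0.002]))
```

View pics/scene3.png

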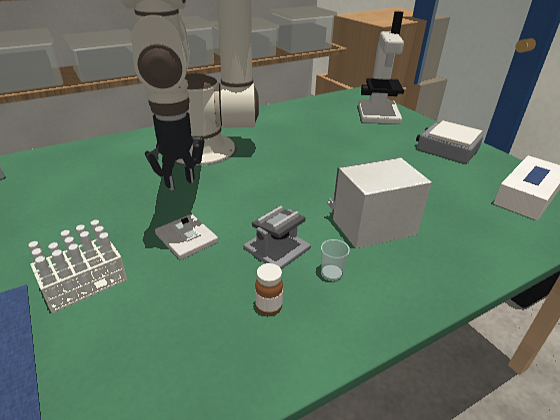

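The gripper at (175,180) hangs above the carrier at (185,225) and is square to it. Descending and grasping.

Request:
apply_moves:
  rows:
    - [[40,0,-1,0,0.003,0.002,0.5],[70,0,-1,0,0.003,0.002,0.5],[85,0,-1,0,0.003,0.002,0.5],[89,0,-1,0,0.003,0.002,0.5],[89,0,-1,0,0.003,0.002,0.5],[89,0,-1,0,0.003,0.002,0.3],[89,0,-1,0,0.003,0.002,0.1],[89,0,-1,0,0.003,0.002,0],[89,0,-1,0,0.003,0.002,0],[89,0,-1,0,0.003,0.002,0],[89,0,-1,0,0.003,0.002,0],[89,0,-1,0,0.003,0.002,0]]
  newtons: 60

```text
time: 11.65
ee_pos: [0.4523, -0.2126, 0.0334]
tcp_rot: [154.8, 90.0, 165.0]
wrist_force: [-0.2, -0.4, 0.8]
opening: -0.0001
```

```bash
python3 - <<'E'
from door import *
from workcell import cams
o=st()
p=cams.camera("scene");cv2.imwrite("pics/scene4.png",cv2.resize(p["pixels"][150:270,120:270,::-1],None,fx=5,fy=5,interpolation=cv2.INTER_CUBIC))
E
```

```text
{'time': np.float64(11.65), 'q': array([-2.5174e+01, -1.7560e+00, -1.5243e+01,  7.6540e+01, -5.0000e-03,
       -3.5433e+01]), 'ee_pos': array([ 0.452, -0.213,  0.033]), 'tcp_rot': array([154.786,  89.972, 165.045]), 'wrist_force': array([-0.218, -0.421,  0.787]), 'opening': np.float64(-0.0)}
```

View pics/scene4.png

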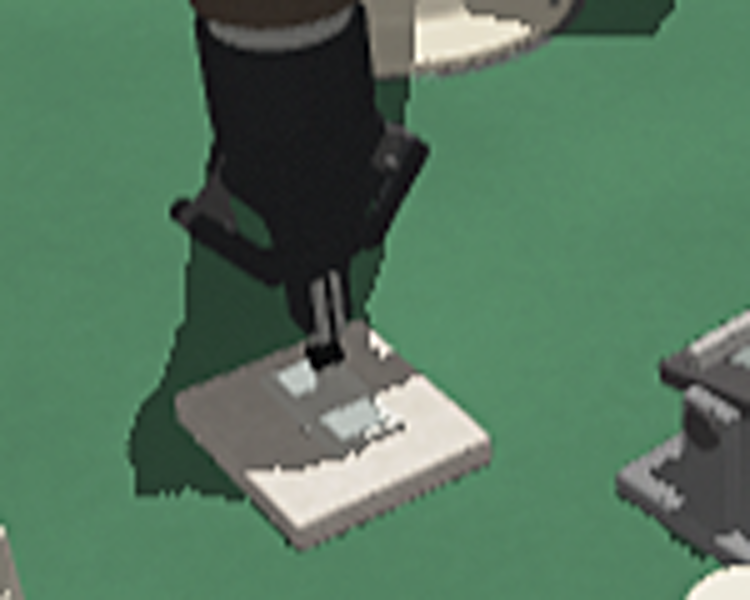

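The fingers shut to 0 without holding anything, and the dark grip shows at crop (325,355), right in front of or under the fingertips. I'll check where it is before moving.

```bash
python3 - <<'E'
from door import *
from workcell import cams
p=cams.camera("scene");c=cloud(p);pickle.dump(p,open("scene4.pkl","wb"))
g=p["pixels"]
for v in range(198,226,2):
    print(v,[ (tuple(np.round(c[v,u]*1000).astype(int).tolist()),int(g[v,u].max())) for u in range(180,192,3)])
t=cams.camera("top");pickle.dump(t,open("top4.pkl","wb"))
cv2.imwrite("pics/top4.png",cv2.resize(t["pixels"][240:330,310:395,::-1],None,fx=6,fy=6,interpolation=cv2.INTER_NEAREST))
print([(d["confidence"],d["at"]) for d in cams.find_in("carrier_grip",p)])
E
```

```text
198 [((470, -223, 132), 27), ((448, -210, 116), 28), ((462, -206, 123), 27), ((462, -199, 120), 27)]
200 [((467, -223, 125), 26), ((463, -214, 120), 27), ((464, -208, 119), 26), ((462, -200, 115), 27)]
202 [((464, -222, 117), 26), ((465, -216, 116), 25), ((461, -207, 111), 26), ((462, -200, 109), 24)]
204 [((464, -223, 112), 25), ((465, -216, 111), 24), ((459, -208, 104), 86), ((455, -199, 99), 31)]
206 [((461, -223, 104), 27), ((464, -217, 104), 84), ((460, -208, 99), 106), ((454, -199, 92), 25)]
208 [((461, -224, 99), 25), ((464, -217, 99), 102), ((461, -209, 94), 66), ((455, -200, 88), 19)]
210 [((458, -224, 91), 26), ((461, -217, 91), 102), ((462, -210, 89), 54), ((458, -202, 84), 18)]
212 [((463, -226, 89), 28), ((461, -218, 85), 104), ((461, -211, 83), 17), ((455, -202, 76), 16)]
214 [((459, -225, 80), 23), ((462, -219, 80), 81), ((464, -212, 79), 5), ((389, -184, 22), 66)]
216 [((357, -200, 1), 57), ((460, -219, 73), 67), ((459, -211, 70), 20), ((396, -186, 21), 110)]
218 [((392, -210, 20), 103), ((452, -218, 61), 71), ((452, -210, 59), 19), ((403, -189, 19), 113)]
220 [((401, -213, 21), 122), ((457, -220, 59), 14), ((457, -212, 57), 15), ((413, -192, 20), 121)]
222 [((417, -218, 26), 174), ((456, -220, 52), 6), ((458, -213, 51), 47), ((421, -195, 20), 115)]
224 [((426, -221, 27), 196), ((447, -218, 40), 79), ((455, -213, 43), 118), ((435, -200, 25), 116)]
[(0.7, [0.6997, 0.1987, 0.1137]), (0.56, [0.4566, -0.2208, 0.0257])]
```

View pics/top4.png

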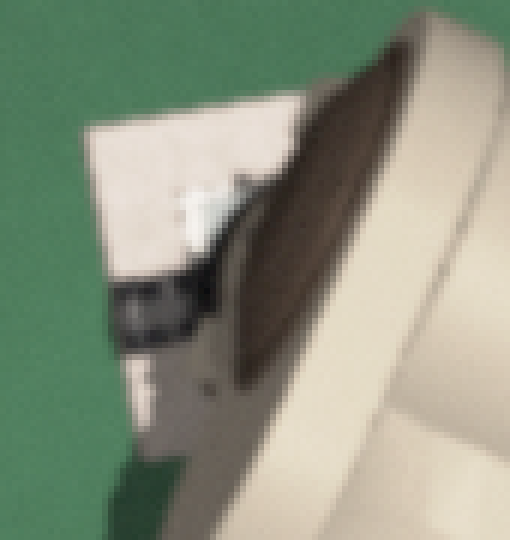

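```bash
python3 - <<'E'
from h import *
p=pickle.load(open("scene4.pkl","rb"));c=cloud(p)
cv2.imwrite("pics/zoom4.png",cv2.resize(p["pixels"][185:240,155:215,::-1],None,fx=10,fy=10,interpolation=cv2.INTER_NEAREST))
o=p["attitude"]
for v in range(206,228,1):
    print(v,[(int(c[v,u,0]*1000),int(c[v,u,1]*1000),int(c[v,u,2]*1000),int(p["pixels"][v,u].max())) for u in range(178,194,2)])
E
```

```text
206 [(452, -225, 100, 25), (460, -222, 104, 27), (464, -219, 105, 47), (462, -213, 102, 92), (459, -208, 99, 106), (456, -202, 94, 19), (325, -159, 1, 72), (326, -154, 0, 66)]
207 [(450, -225, 96, 28), (459, -223, 100, 24), (459, -218, 98, 74), (462, -214, 99, 107), (461, -209, 97, 93), (457, -203, 93, 31), (332, -162, 3, 72), (332, -156, 1, 66)]
208 [(452, -226, 94, 27), (460, -223, 98, 25), (461, -218, 97, 69), (462, -214, 96, 105), (461, -209, 94, 66), (455, -202, 88, 40), (340, -164, 5, 72), (338, -158, 2, 66)]
209 [(450, -226, 90, 24), (456, -222, 92, 25), (459, -218, 93, 58), (465, -215, 95, 104), (462, -209, 92, 54), (456, -203, 86, 52), (340, -165, 2, 66), (343, -160, 2, 63)]
210 [(451, -226, 88, 24), (458, -223, 91, 26), (459, -219, 90, 47), (461, -214, 90, 103), (462, -210, 89, 54), (463, -205, 88, 61), (343, -166, 0, 52), (349, -162, 3, 61)]
211 [(450, -227, 84, 25), (460, -224, 90, 26), (459, -219, 87, 26), (463, -215, 88, 103), (461, -210, 86, 42), (460, -205, 83, 60), (453, -198, 76, 44), (353, -163, 2, 60)]
212 [(449, -226, 80, 23), (463, -225, 89, 28), (462, -220, 86,
[... 2058 characters left out ...]
01), (426, -220, 26, 196), (426, -215, 24, 176), (455, -218, 45, 94), (454, -212, 42, 118), (434, -202, 25, 118), (437, -198, 26, 113), (430, -190, 18, 110)]
225 [(426, -226, 25, 194), (429, -221, 26, 193), (431, -217, 25, 210), (455, -218, 41, 109), (455, -213, 40, 113), (439, -204, 26, 118), (439, -198, 24, 116), (436, -192, 20, 103)]
226 [(433, -228, 28, 194), (435, -223, 27, 194), (436, -218, 26, 208), (454, -218, 38, 107), (457, -214, 38, 113), (443, -205, 26, 115), (446, -201, 26, 117), (446, -195, 24, 111)]
227 [(436, -229, 26, 201), (441, -225, 28, 201), (439, -220, 25, 183), (451, -217, 32, 106), (454, -213, 33, 111), (445, -206, 24, 112), (445, -201, 22, 115), (451, -197, 25, 118)]
```

View pics/zoom4.png

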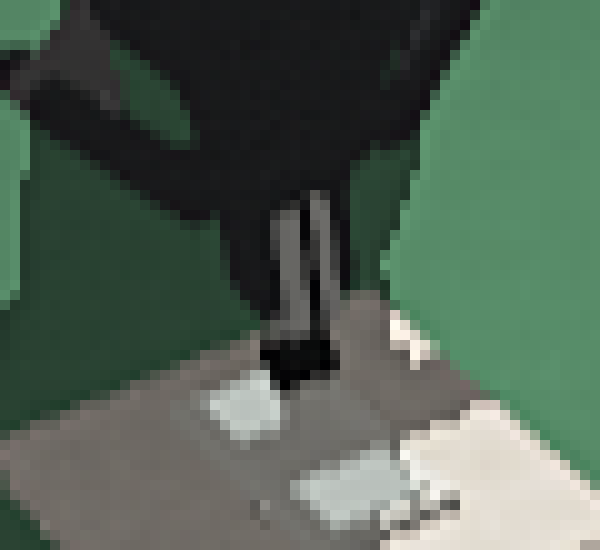

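```bash
python3 - <<'E'
from h import *
for f,tc in(("scene2",(.47,.361,.199)),("top2",(.47,.361,.199)),("scene0",(.147,-.53,.2)),("top1",(.5404,.2153,.1127)),("scene4",(.4523,-.2126,.0334))):
    p=pickle.load(open(f+".pkl","rb"));c=cloud(p)
    d=c-np.array(tc)
    m=(np.hypot(d[...,0],d[...,1])<.065)&(c[...,2]>tc[2]-.03)&(c[...,2]>.045)
    if f=="top1": m&=p["pixels"].max(-1)<90
    z=c[m][:,2]-tc[2]
    print(f,m.sum(),np.histogram(z,bins=np.arange(-.03,.15,.01))[0] if m.any() else "", "lowest pts",np.round(c[m][np.argsort(z)[:4]]*1000).tolist() if m.any() else"")
p=pickle.load(open("scene2.pkl","rb"))
cv2.imwrite("pics/zoom2.png",cv2.resize(p["pixels"][40:140,330:430,::-1],None,fx=6,fy=6,interpolation=cv2.INTER_NEAREST))
E
```

```text
scene2 3617 [  0   0   0   0   0   0   3  43  53  60  51  86 127 120 138 123 152] lowest pts [[467.0, 325.0, 238.0], [472.0, 381.0, 238.0], [480.0, 381.0, 238.0], [467.0, 381.0, 240.0]]
top2 2784 [  0   0   0   0   0   0   0   2   1   0   4  30  39  78  49  52 119] lowest pts [[475.0, 331.0, 242.0], [475.0, 330.0, 247.0], [475.0, 330.0, 254.0], [474.0, 323.0, 274.0]]
scene0 834 [  0   0   0   0   0   0   0   7  22  34  33  33  54  64  91  82 112] lowest pts [[145.0, -487.0, 248.0], [131.0, -490.0, 249.0], [125.0, -492.0, 249.0], [144.0, -482.0, 249.0]]
top1 2136 [  8   2   9   7   8   7  19 111   0   0   0   5   4  16  25 102  32] lowest pts [[549.0, 167.0, 83.0], [546.0, 168.0, 85.0], [542.0, 168.0, 86.0], [551.0, 166.0, 86.0]]
scene4 9811 [  0   0   0   0  15  29  12  33  48  39  48 123 107 127 137 197 167] lowest pts [[455.0, -210.0, 45.0], [456.0, -218.0, 46.0], [456.0, -213.0, 47.0], [459.0, -217.0, 47.0]]
```

View pics/zoom2.png

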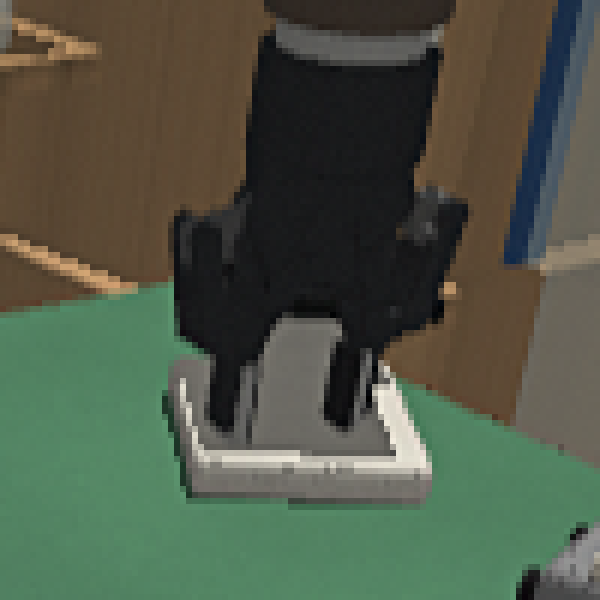

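Measured in every picture, the fingertips sit about 35 mm farther back than the reported TCP: +34 mm shut, +39 mm at 51 mm opening, +49 mm fully open. So the fingers closed above the grip and the carrier hasn't moved. I'll open, go lower step by step while watching the force, and check by picture.

Request:
apply_moves:
  rows:
    - [[-5,0,0,0,0,0,0.4],[-5,0,0,0,0,0,0.4],[-5,0,0,0,0,0,0.4],[0,0,0,0,0,0,0.4],[6,0,0,0,0,0,0.4],[12,0,0,0,0,0,0.4],[18,0,0,0,0,0,0.4],[24,0,0,0,0,0,0.4],[24,0,0,0,0,0,0.4]]

```text
time: 12.75
ee_pos: [0.4517, -0.2123, 0.0082]
tcp_rot: [146.2, 89.9, 156.5]
wrist_force: [-0.3, -0.1, 0.3]
opening: 0.034
```

```bash
python3 - <<'E'
from door import *
from workcell import cams
o=st()
p=cams.camera("scene");pickle.dump(p,open("scene5.pkl","wb"))
cv2.imwrite("pics/zoom5.png",cv2.resize(p["pixels"][185:240,155:215,::-1],None,fx=10,fy=10,interpolation=cv2.INTER_NEAREST))
c=cloud(p);m=(p["pixels"].max(-1)<125)&np.all((c>[.455,-.26,.03])&(c<[.48,-.165,.10]),-1)
q=c[m];
for a,b in((-.26,-.224),(-.222,-.204),(-.202,-.165)):
    k=(q[:,1]>a)&(q[:,1]<b);print(a,b,k.sum(),np.round(q[k][np.argsort(q[k][:,2])[:6]]*1000).tolist())
E
```

```text
{'time': np.float64(12.75), 'q': array([-2.5170e+01, -1.0790e+00, -1.7409e+01,  7.3796e+01, -4.0000e-03,
       -3.5435e+01]), 'ee_pos': array([ 0.452, -0.212,  0.008]), 'tcp_rot': array([146.196,  89.874, 156.461]), 'wrist_force': array([-0.266, -0.118,  0.274]), 'opening': np.float64(0.034)}
-0.26 -0.224 146 [[456.0, -236.0, 43.0], [460.0, -235.0, 45.0], [466.0, -234.0, 46.0], [466.0, -229.0, 47.0], [464.0, -234.0, 48.0], [461.0, -235.0, 49.0]]
-0.222 -0.204 37 [[458.0, -215.0, 30.0], [457.0, -218.0, 31.0], [458.0, -215.0, 33.0], [457.0, -217.0, 33.0], [458.0, -212.0, 36.0], [457.0, -212.0, 37.0]]
-0.202 -0.165 80 [[456.0, -195.0, 44.0], [456.0, -190.0, 45.0], [457.0, -192.0, 46.0], [458.0, -192.0, 50.0], [458.0, -195.0, 51.0], [457.0, -192.0, 52.0]]
```

View pics/zoom5.png

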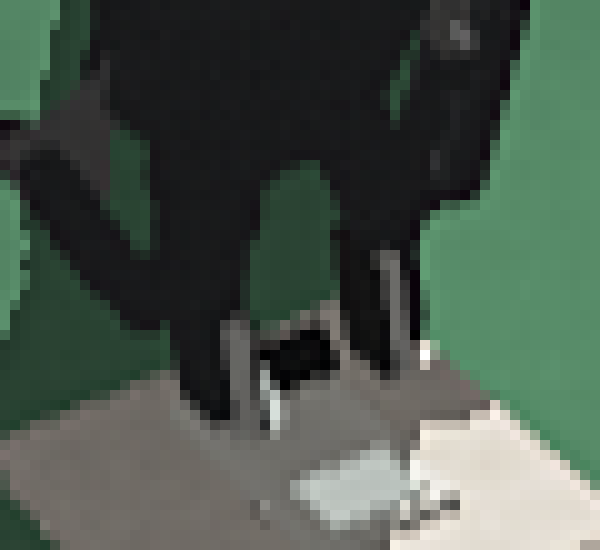

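The open fingers at zoom (240,380) and (395,340) now straddle the dark grip at (295,360), with tips at about 44 mm. Another 9 mm down, then close.

Request:
apply_moves:
  rows:
    - [[5,0,0,0,0,0,0.4],[9,0,0,0,0,0,0.4],[9,0,0,0,0,0,0.4],[9,0,0,0,0,0,0.2],[9,0,0,0,0,0,0.1],[9,0,0,0,0,0,0],[9,0,0,0,0,0,0],[9,0,0,0,0,0,0],[9,0,0,0,0,0,0],[9,0,0,0,0,0,0]]
  newtons: 60

```text
time: 13.8
ee_pos: [0.4521, -0.2125, -0.0]
tcp_rot: [149.4, 89.9, 159.6]
wrist_force: [0.1, -0.5, 0.9]
opening: 0.0125
```

```bash
python3 - <<'E'
from door import *
from workcell import cams
o=st()
p=cams.camera("scene");pickle.dump(p,open("scene6.pkl","wb"))
cv2.imwrite("pics/zoom6.png",cv2.resize(p["pixels"][185:240,155:215,::-1],None,fx=10,fy=10,interpolation=cv2.INTER_NEAREST))
E
```

```text
{'time': np.float64(13.8), 'q': array([-2.5173e+01, -8.2800e-01, -1.8093e+01,  7.2800e+01, -5.0000e-03,
       -3.5435e+01]), 'ee_pos': array([ 0.452, -0.213, -0.   ]), 'tcp_rot': array([149.364,  89.934, 159.626]), 'wrist_force': array([ 0.084, -0.481,  0.949]), 'opening': np.float64(0.012)}
```

View pics/zoom6.png

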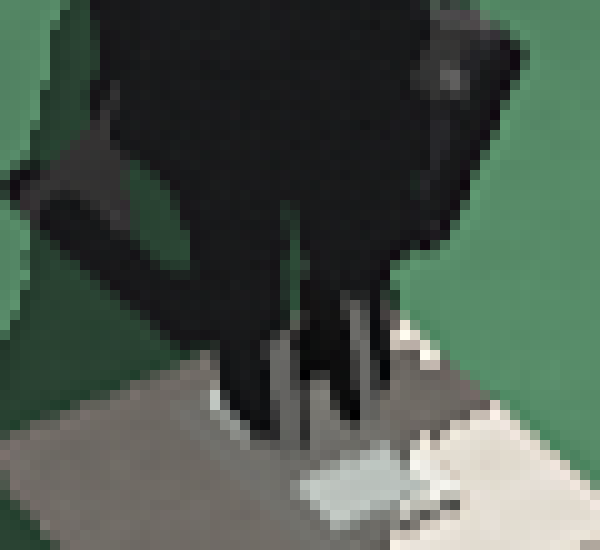

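Opening 12.5 mm, so the fingers hold the grip. Lifting.

Request:
apply_moves:
  rows:
    - [[-10,0,0,0,0,0,0],[-25,0,0,0,0,0,0],[-45,0,0,0,0,0,0],[-70,0,0,0,0,0,0],[-95,0,0,0,0,0,0],[-115,0,0,0,0,0,0],[-120,0,0,0,0,0,0],[-120,0,0,0,0,0,0],[-120,0,0,0,0,0,0]]

```text
time: 14.75
ee_pos: [0.4519, -0.2124, 0.1193]
tcp_rot: [145.9, 89.9, 156.2]
wrist_force: [-0.2, -0.2, -2.4]
opening: 0.0126
```

```bash
python3 - <<'E'
from door import *
from workcell import cams
o=st()
p=cams.camera("scene");pickle.dump(p,open("scene7.pkl","wb"))
cv2.imwrite("pics/scene7.png",p["pixels"][:,:,::-1])
# stage from top views
def px2w(p,u,v,z):
    Rm=R.from_euler("xyz",p["attitude"],degrees=True).as_matrix()
    d=np.stack([(u-p["cx"])/p["fx"],-(v-p["cy"])/p["fy"],-np.ones_like(u,float)],-1)@Rm.T
    e=np.array(p["eye"]);return (e+d*((z-e[2])/d[...,2])[...,None])[...,:2]
for n in(0,2):
    t=pickle.load(open(f"top{n}.pkl","rb"));g=t["pixels"].min(-1).astype(float)
    c=cloud(t);m=np.all((c>[.53,-.12,.075])&(c<[.67,.06,.13]),-1)&(g>165)
    nn,L,S,_=cv2.connectedComponentsWithStats(m.astype(np.uint8));B=[]
    for i in range(1,nn):
        if S[i,4]>60:
            v,u=np.nonzero(L==i);z=np.median(c[L==i][:,2])
            zz=.104 if v.mean()<217 else .096
            xy=px2w(t,u.astype(float),v.astype(float),np.full(len(u),zz))
            w=np.linalg.svd(xy-xy.mean(0),full_matrices=False)[2][0];w*=np.sign(w[1])
            print(n,i,S[i,4],z,xy.mean(0),rect(xy),"yaw",np.degrees(np.arctan2(-w[0],w[1])));B.append(xy.mean(0))
    if len(B)>=2: print("centre",(B[0]+B[-1])/2,"dir",np.degrees(np.arctan2(*(B[0]-B[-1])[::-1])),np.linalg.norm(B[0]-B[-1]))
E
```

```text
{'time': np.float64(14.75), 'q': array([-2.5170e+01, -2.6940e+00, -6.6510e+00,  8.6162e+01, -3.0000e-03,
       -3.5435e+01]), 'ee_pos': array([ 0.452, -0.212,  0.119]), 'tcp_rot': array([145.943,  89.881, 156.208]), 'wrist_force': array([-0.163, -0.181, -2.376]), 'opening': np.float64(0.013)}
0 1 127 0.10393748091377453 [ 0.62447974 -0.02654622] (array([624.5, -26.1]), array([ 7.9, 78.6]), 16.715961456298828) yaw 16.778537367267248
0 2 270 0.09137718846235421 [ 0.60200027 -0.03218581] (array([601.9, -32.5]), array([29.7, 45.5]), 17.871967315673828) yaw 17.30418092549149
0 3 123 0.0958666069364571 [ 0.57696895 -0.03968599] (array([577. , -39.8]), array([ 7.6, 78.7]), 16.621511459350586) yaw 16.730944191737382
centre [ 0.60072434 -0.03311611] dir 15.459517318260827 0.04929430480045107
2 1 133 0.1039496333018195 [ 0.62454193 -0.02615128] (array([624.5, -26.1]), array([ 8. , 78.6]), 16.733551025390625) yaw 16.655919219475535
2 2 276 0.09092528641739839 [ 0.60180504 -0.03223718] (array([602. , -32.3]), array([30. , 45.5]), 16.73507308959961) yaw 17.10699978120077
2 3 128 0.09567614457111584 [ 0.57701988 -0.03995531] (array([577. , -39.8]), array([ 7.6, 78.7]), 16.604869842529297) yaw 16.71771431285334
centre [ 0.60078091 -0.0330533 ] dir 16.197323512239276 0.049486327533164884
```

View pics/scene7.png

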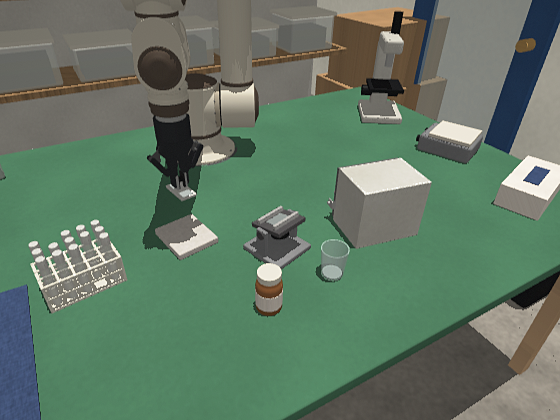

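The carrier hangs in the gripper at (180,190) and the rest at (186,237) is empty. Stage from two frames: centre (0.6008,-0.033), bars at 103.9 and 95.8 mm, so tilt about 9.3° and yaw 16.7°. I'll move above the stage, tilted.

```bash
cat > stage.py <<'E'
from door import *
S=np.array([.6008,-.033,.100]);psi=np.deg2rad(16.7)
def tgt(t,h,k=.018,dx=0,dy=0):
    t=np.deg2rad(t);ax=np.array([np.sin(t)*np.cos(psi),np.sin(t)*np.sin(psi),-np.cos(t)]);ay=np.array([-np.sin(psi),np.cos(psi),0])
    f=frame(ax,ay);return S+(k-h)*f.as_matrix()[:,0]+dy*ay+dx*np.array([np.cos(psi),np.sin(psi),0]),f
E
python3 - <<'E'
from stage import *
o=st()
print(tgt(9.3,.05)[0],row(o,*tgt(9.3,.05)),row(o,*tgt(0,.05)))
print(np.round(pose(o)[1].as_matrix(),3))
E
```

```text
{'time': np.float64(14.8), 'q': array([-2.5171e+01, -2.6810e+00, -6.6770e+00,  8.6162e+01, -4.0000e-03,
       -3.5434e+01]), 'ee_pos': array([ 0.452, -0.212,  0.119]), 'tcp_rot': array([145.978,  89.841, 156.24 ]), 'wrist_force': array([ 0.708, -0.263, -0.913]), 'opening': np.float64(0.013)}
[ 0.59584679 -0.03448603  0.13157938] (array([-12.9, 149.3, 173.5]), array([-0.112, -0.164,  0.007])) (array([-13.3, 149.9, 178.6]), array([-0.112, -0.002, -0.002]))
[[-0.003 -0.178  0.984]
 [ 0.001  0.984  0.178]
 [-1.     0.002 -0.002]]
```

Request:
apply_moves:
  rows:
    - [[-15,8,9,0,0,0,0],[-25,25,29,0,0,0,0],[-25,45,53,-0.02,-0.02,0,0],[-25,65,76,-0.04,-0.04,0,0],[-25,85,99,-0.06,-0.07,0,0],[-25,105,122,-0.08,-0.1,0,0],[-22,125,145,-0.1,-0.13,0.004,0],[-16,140,163,-0.11,-0.15,0.007,0],[-13,148,172,-0.112,-0.164,0.007,0],[-13,149,173.5,-0.112,-0.164,0.007,0],[-13,149,173.5,-0.112,-0.164,0.007,0],[-13,149,173.5,-0.112,-0.164,0.007,0]]

```text
time: 16.0
ee_pos: [0.5956, -0.0355, 0.1319]
tcp_rot: [-0.2, 80.7, 16.4]
wrist_force: [-0.3, -0.2, -1.4]
opening: 0.0126
```

```bash
python3 - <<'E'
from stage import *
from workcell import cams
o=st()
for n in("scene","top"):
    p=cams.camera(n);pickle.dump(p,open(n+"8.pkl","wb"));g=p["pixels"][:,:,::-1]
    a=g[150:270,210:340] if n=="scene" else g[170:270,220:330]
    cv2.imwrite(f"pics/{n}8.png",cv2.resize(a,None,fx=5,fy=5,interpolation=cv2.INTER_CUBIC))
E
```

```text
{'time': np.float64(16.0), 'q': array([ -5.215,   1.021,  -2.219,  78.147,   3.4  , -21.596]), 'ee_pos': array([ 0.596, -0.036,  0.132]), 'tcp_rot': array([-0.21 , 80.746, 16.427]), 'wrist_force': array([-0.337, -0.18 , -1.385]), 'opening': np.float64(0.013)}
```

View pics/scene8.png

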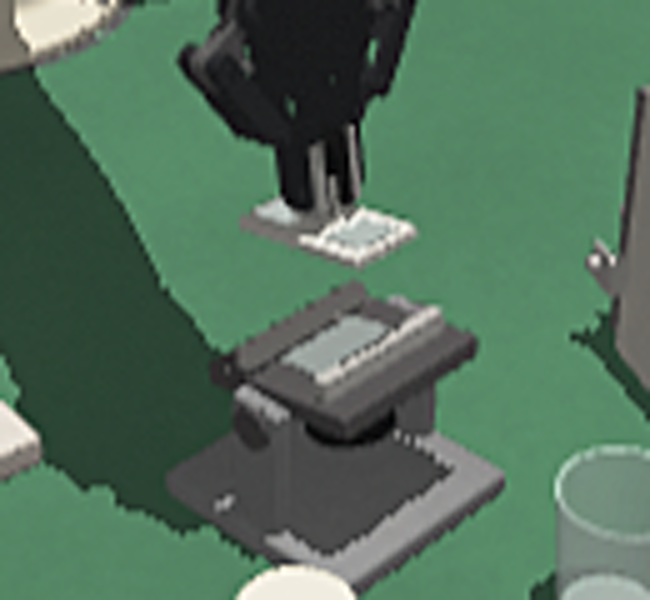

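View pics/top8.png

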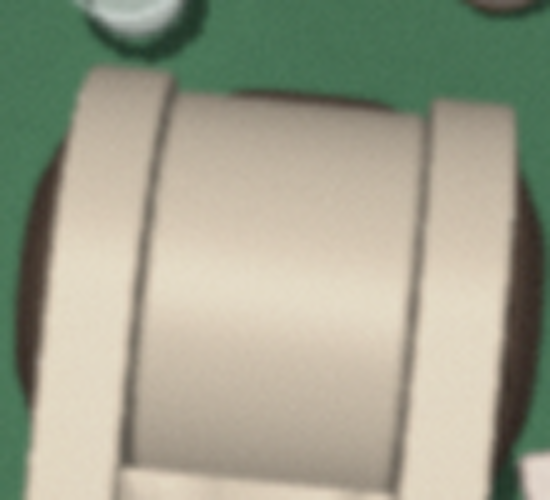

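```bash
python3 - <<'E'
from stage import *
p=pickle.load(open("scene8.pkl","rb"));c=cloud(p);g=p["pixels"].astype(int)
M=R.from_euler("z",psi).as_matrix()
L=(c-S)@M  # stage coords
m=(abs(L[...,0])<.07)&(abs(L[...,1])<.045)&(L[...,2]>.02)&(L[...,2]<.085)&(g.max(-1)>120)
n,l,s,_=cv2.connectedComponentsWithStats(m.astype(np.uint8));i=1+np.argmax(s[1:,4]);m=l==i
q=L[m];print(m.sum(),s[i],q.min(0),q.max(0))
def fit(q):
  for _ in range(4):
    A=np.c_[q[:,:2],np.ones(len(q))];x=np.linalg.lstsq(A,q[:,2],rcond=None)[0];r=q[:,2]-A@x;q=q[abs(r)<2.5*r.std()+1e-4]
  print("slopes deg",np.degrees(np.arctan(x[:2])),"z0",x[2],len(q),r.std());return x
# only upper surface: exclude lower edges
x=fit(q)
r=q[:,2]-(q[:,:2]@x[:2]+x[2]);k=abs(r)<.006
print(rect(q[k][:,:2]),np.round(cv2.boxPoints(cv2.minAreaRect((q[k][:,:2]*1000).astype(np.float32))),1).tolist(),q[k].mean(0))
# stage in same picture
b=(abs(L[...,0])<.06)&(abs(L[...,1])<.06)&(L[...,2]>-.04)&(L[...,2]<.015)
q=L[b];print("stage head",rect(q[:,:2]))
k=b&(abs(L[...,1])<.036)&(g.max(-1)<125)&(abs(L[...,0])<.036);fit(L[k])
gl=b&(abs(L[...,1])<.026)&(abs(L[...,0])<.017);fit(L[gl]);print(L[gl].mean(0))
# predicted pose
o=get_obs();P,Rr=pose(o);ax=Rr.as_matrix()[:,0];foot=P-.018*ax
print("pred foot stage coords",(foot-S)@M, "alt (world z offs)",(P+[0,0,.035]+.017*ax-S)@M)
E
```

```text
160 [268 191  25  13 160] [-0.01385162 -0.02315873  0.05243534] [0.02896311 0.01920185 0.06520865]
slopes deg [7.20748534 0.48934179] z0 0.059458147346629284 153 0.0014071460730104327
(array([ 8.9, -2.2]), array([42.2, 41.2]), 83.74639892578125) [[-13.899999618530273, -20.899999618530273], [27.0, -25.399999618530273], [31.600000381469727, 16.600000381469727], [-9.300000190734863, 21.100000381469727]] [ 0.01261222 -0.00463128  0.06089877]
stage head (array([ 2.9, -0.1]), array([ 93. , 119.9]), 1.796218991279602)
slopes deg [5.55535272 0.1829355 ] z0 -0.004584454140165734 303 0.0038682966580828346
slopes deg [11.03746874 -0.50664929] z0 -0.007137407127699519 123 0.0008222689549543835
[-0.00345    -0.00073162 -0.00780389]
pred foot stage coords [-0.00845257 -0.00098278  0.04978379] alt (world z offs) [-0.00280853 -0.00101086  0.05024187]
```

```bash
python3 - <<'E'
from stage import *
M=R.from_euler("z",psi).as_matrix()
for f in("top0","top1","top2","top4","scene0","scene2","scene4","scene6","scene7","scene8"):
    try:p=pickle.load(open(f+".pkl","rb"))
    except Exception: continue
    c=cloud(p);g=p["pixels"].min(-1).astype(int);L=(c-S)@M
    o=(np.array([.0010,-.0018,.0013])@M) if "scene" in f else np.zeros(3)
    L=L-o
    out=[]
    for s in(1,-1):
        m=(abs(L[...,0]-s*.0247)<.005)&(abs(L[...,1])<.038)&(g>(165 if "top" in f else 150))&(abs(L[...,2])<.02)
        q=L[m];out.append((m.sum(),np.median(q[:,2]) if m.any() else np.nan,q[:,0].mean() if m.any() else np.nan))
    G=(abs(L[...,0])<.014)&(abs(L[...,1])<.020)&(g>150)&(abs(L[...,2]+.008)<.02)
    q=L[G];sl=np.nan
    if len(q)>30:
        A=np.c_[q[:,:2],np.ones(len(q))];x=np.linalg.lstsq(A,q[:,2],rcond=None)[0];sl=np.degrees(np.arctan(x[0]))
    dz=out[0][1]-out[1][1]
    print(f,out,"tilt",np.degrees(np.arctan2(dz,out[0][2]-out[1][2])),"asin",np.degrees(np.arcsin(dz/.05)),"glass",sl,len(q))
E
```

```text
top0 [(np.int64(119), np.float64(0.004057447968384891), np.float64(0.024431222117546007)), (np.int64(119), np.float64(-0.004133393063542905), np.float64(-0.024740244491679622))] tilt 9.457329858527535 asin 9.428508075824656 glass 9.869074051046745 229
top1 [(np.int64(123), np.float64(0.003974948542523864), np.float64(0.02454777189051508)), (np.int64(124), np.float64(-0.004041858200955955), np.float64(-0.024686955532174863))] tilt 9.248211313180056 asin 9.226407222570552 glass 9.96507639175055 229
top2 [(np.int64(120), np.float64(0.004005902858501858), np.float64(0.02445661198813774)), (np.int64(123), np.float64(-0.004322448789840032), np.float64(-0.024713708842442113))] tilt 9.61338332436484 asin 9.588278708835928 glass 8.03525698462736 229
top4 [(np.int64(121), np.float64(0.003979491336569912), np.float64(0.02453813194317293)), (np.int64(112), np.float64(-0.004416079795303145), np.float64(-0.02478703650127812))] tilt 9.659664794407906 asin 9.666406899901881 glass 10.545836883927727 229
scene0 [(np.int64(59), np.float64(0.004842430120143343), np.float64(0.02416798264403842)), (np.int
[... 619 characters left out ...]
0958039 glass 11.904289334332008 69
scene6 [(np.int64(62), np.float64(0.00461180574313857), np.float64(0.024015968926828463)), (np.int64(54), np.float64(-0.004227147184277417), np.float64(-0.02514735064045026))] tilt 10.19218298046188 asin 10.18220497414305 glass 10.757476943014582 72
scene7 [(np.int64(61), np.float64(0.005062558232384268), np.float64(0.02421606471346564)), (np.int64(57), np.float64(-0.003702959716129387), np.float64(-0.025027523587110367))] tilt 10.093119410199355 asin 10.096719582245628 glass 8.397383683978127 73
scene8 [(np.int64(52), np.float64(0.004671945060315036), np.float64(0.024541267432906765)), (np.int64(0), nan, nan)] tilt nan asin nan glass 10.325234975510057 74
```

All views agree: tilt about 9.6° and the stage centre within 1 mm. Going down along the slope normal to just above the bars.

Request:
apply_moves:
  rows:
    - [[12,0,0,0,-0.006,0,0],[24,0,0,0,-0.006,0,0],[34,0,0,0,-0.006,0,0],[42,0,0,0,-0.006,0,0],[44,0,0,0,-0.006,0,0],[44,0,0,0,-0.006,0,0],[44,0,0,0,-0.006,0,0]]

```text
time: 16.8
ee_pos: [0.6028, -0.0335, 0.089]
tcp_rot: [-0.3, 80.3, 16.4]
wrist_force: [-0.1, -0.2, -0.3]
opening: 0.0128
```

```bash
cat > feel.py <<'E'
from stage import *
o=st();P,Rr=pose(o);f=Rr.inv().apply(o["wrist_force"]);t=Rr.inv().apply(o["torque"])
ax=Rr.as_matrix()[:,0];M=R.from_euler("z",psi).as_matrix()
print("F tool",f.round(2),"T tool",t.round(3),"tilt",np.degrees(np.arcsin(np.hypot(ax[0],ax[1]))).round(2),"foot stage mm",((P-.018*ax-S)@M*1000).round(1),"y err deg",np.degrees(np.arctan2(-Rr.as_matrix()[0,1],Rr.as_matrix()[1,1]))-16.7)
E
python3 feel.py; python3 - <<'E'
from h import *
from workcell import cams
p=cams.camera("scene");pickle.dump(p,open("scene9.pkl","wb"))
cv2.imwrite("pics/scene9.png",cv2.resize(p["pixels"][160:280,210:340,::-1],None,fx=5,fy=5,interpolation=cv2.INTER_CUBIC))
E
```

```text
{'time': np.float64(16.8), 'q': array([ -5.019,   1.732,  -6.28 ,  72.987,   3.504, -21.375]), 'ee_pos': array([ 0.603, -0.034,  0.089]), 'tcp_rot': array([-0.274, 80.346, 16.358]), 'wrist_force': array([-0.108, -0.24 , -0.332]), 'opening': np.float64(0.013)}
F tool [ 0.3  -0.2  -0.23] T tool [-0.005  0.112 -0.002] tilt 9.65 foot stage mm [-1.2 -1.1  6.8] y err deg -0.07181002642989398
```

View pics/scene9.png

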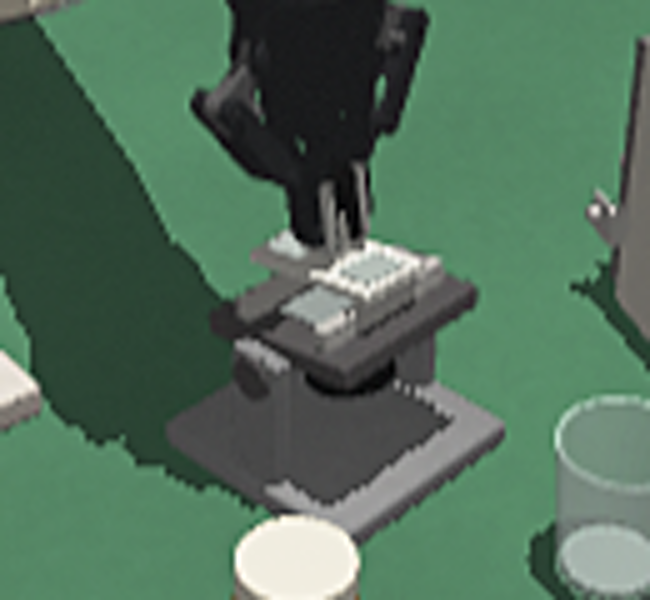

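```bash
python3 - <<'E'
from stage import *
p=pickle.load(open("scene9.pkl","rb"));c=cloud(p);g=p["pixels"].astype(int)
M=R.from_euler("z",psi).as_matrix();L=(c-S-[.001,-.0018,.0013])@M
res=L[...,2]-L[...,0]*np.tan(np.deg2rad(9.6))
m=(abs(L[...,0])<.05)&(abs(L[...,1])<.05)&(res>.006)&(res<.022)&(g.max(-1)>120)
n,l,s,_=cv2.connectedComponentsWithStats(m.astype(np.uint8));i=1+np.argmax(s[1:,4]);q=L[l==i]
print(len(q),rect(q[:,:2]),np.round(cv2.boxPoints(cv2.minAreaRect((q[:,:2]*1000).astype(np.float32))),1).tolist(),np.median(res[l==i]))
k=q[:,0]>.012
print("y range",np.percentile(q[k,1],[1,5,95,99])*1000,"x max",np.percentile(q[:,0],[95,99])*1000)
A=np.c_[q[:,:2],np.ones(len(q))];x=np.linalg.lstsq(A,q[:,2],rcond=None)[0];print(np.degrees(np.arctan(x[:2])))
# project expected corners & bars ends to pixels
def proj(w):
    Rm=R.from_euler("xyz",p["attitude"],degrees=True).as_matrix();d=(np.atleast_2d(w)-p["eye"])@Rm
    return np.stack([p["cx"]+p["fx"]*d[:,0]/-d[:,2],p["cy"]-p["fy"]*d[:,1]/-d[:,2]],1)
t=np.deg2rad(9.6);T=M@R.from_euler("y",-t).as_matrix()
off=np.array([.001,-.0018,.0013])
im=cv2.resize(p["pixels"][160:280,210:340,::-1],None,fx=5,fy=5,interpolation=cv2.INTER_CUBIC)
def draw(pts,col):
    uv=(proj(S+off+np.array(pts)@T.T)-[210,160]+.5)*5
    cv2.polylines(im,[uv.astype(np.int32)],True,col,1)
for s in(1,-1): draw([[s*.025+a,b,0] for a,b in((-.004,-.04),(.004,-.04),(.004,.04),(-.004,.04))],(0,0,255))
h=.0068+.006
draw([[-.001+a,-.001+b,h] for a,b in((-.038,-.02),(.038,-.02),(.038,.02),(-.038,.02))],(255,0,0))
cv2.imwrite("pics/ov9.png",im)
E
```

```text
162 (array([17.1, -0.4]), array([35.7, 41.1]), 1.674842357635498) [[-1.399999976158142, 19.600000381469727], [-0.20000000298023224, -21.399999618530273], [35.5, -20.399999618530273], [34.29999923706055, 20.700000762939453]] 0.014009492628690005
y range [-20.07114145 -19.37133615  17.99581133  19.97902564] x max [33.9816102  34.44767704]
[6.33189982 0.18109056]
```

View pics/ov9.png

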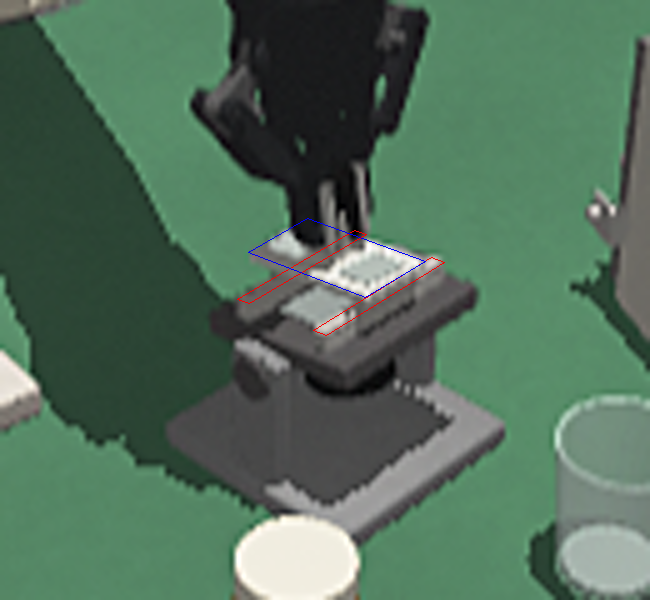

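The overlay of expected outlines (red bars, blue plate) fits the picture to within 1–2 mm. Now feeling for contact.

Request:
apply_moves:
  rows:
    - [[2,0,0,0,0,0,0],[4,0,0,0,0,0,0],[5,0,0,0,0,0,0],[5,0,0,0,0,0,0],[5,0,0,0,0,0,0]]

```text
time: 17.35
ee_pos: [0.6037, -0.0333, 0.0843]
tcp_rot: [-0.3, 80.3, 16.3]
wrist_force: [1.2, -0.5, -1.1]
opening: 0.0129
```

```bash
python3 feel.py
```

```text
{'time': np.float64(17.35), 'q': array([ -4.989,   1.879,  -6.656,  72.448,   3.497, -21.346]), 'ee_pos': array([ 0.604, -0.033,  0.084]), 'tcp_rot': array([-0.323, 80.334, 16.31 ]), 'wrist_force': array([ 1.157, -0.548, -1.139]), 'opening': np.float64(0.013)}
F tool [ 1.28 -0.85  0.75] T tool [-0.034  0.135 -0.034] tilt 9.67 foot stage mm [-0.4 -1.1  2. ] y err deg -0.07213352686924068
```

Request:
apply_moves:
  rows:
    - [[1,0.5,0,0,0,0,0],[2,1,0,0,0,0,0],[2,1,0,0,0,0,0],[2,1,0,0,0,0,0]]

```text
time: 17.75
ee_pos: [0.6037, -0.0322, 0.0823]
tcp_rot: [-0.3, 80.3, 16.3]
wrist_force: [0.0, 0.5, -0.8]
opening: 0.0128
```

```bash
python3 feel.py
```

```text
{'time': np.float64(17.75), 'q': array([ -4.878,   1.891,  -6.864,  72.222,   3.482, -21.236]), 'ee_pos': array([ 0.604, -0.032,  0.082]), 'tcp_rot': array([-0.304, 80.334, 16.328]), 'wrist_force': array([ 0.   ,  0.53 , -0.802]), 'opening': np.float64(0.013)}
F tool [0.82 0.51 0.02] T tool [0.034 0.2   0.016] tilt 9.67 foot stage mm [-0.  -0.1  0. ] y err deg -0.0719744476417965
```

Request:
apply_moves:
  rows:
    - [[1,0,0,0,0,0,0],[1,0,0,0,0,0,0],[1,0,0,0,0,0,0]]

```text
time: 18.05
ee_pos: [0.6039, -0.0324, 0.082]
tcp_rot: [-0.5, 80.3, 16.1]
wrist_force: [-3.5, -1.6, 5.3]
opening: 0.0123
```

```bash
python3 feel.py
```

```text
{'time': np.float64(18.05), 'q': array([ -4.886,   1.878,  -6.905,  72.158,   3.464, -21.232]), 'ee_pos': array([ 0.604, -0.032,  0.082]), 'tcp_rot': array([-0.48 , 80.307, 16.141]), 'wrist_force': array([-3.48 , -1.633,  5.348]), 'opening': np.float64(0.012)}
F tool [-5.91 -0.58 -2.85] T tool [ 0.046  0.773 -0.005] tilt 9.69 foot stage mm [ 0.1 -0.3 -0.2] y err deg -0.08632191374377385
```

Request:
apply_moves:
  rows:
    - [[1,0,0,0,0,0,0],[1,0,0,0,0,0,0],[1,0,0,0,0,0,0]]

```text
time: 18.35
ee_pos: [0.6039, -0.0325, 0.082]
tcp_rot: [-0.6, 80.3, 16.0]
wrist_force: [-5.6, -0.7, 6.5]
opening: 0.0126
```

```bash
python3 feel.py
```

```text
{'time': np.float64(18.35), 'q': array([ -4.89 ,   1.856,  -6.941,  72.116,   3.456, -21.226]), 'ee_pos': array([ 0.604, -0.033,  0.082]), 'tcp_rot': array([-0.573, 80.283, 16.038]), 'wrist_force': array([-5.607, -0.729,  6.524]), 'opening': np.float64(0.013)}
F tool [-7.37  0.89 -4.4 ] T tool [-0.02   0.902  0.184] tilt 9.72 foot stage mm [ 0.1 -0.4 -0.3] y err deg -0.09730278132953174
```

Contact is at foot height ≈ 0, as predicted. I'll average readings to separate the contact moment from noise, then vary the tilt.

```bash
cat > avg.py <<'E'
from stage import *
from workcell import cams
import sys
N=int(sys.argv[1]) if len(sys.argv)>1 else 6
F=[];T=[]
for i in range(N):
    p=cams.camera("scene");o=get_obs();P,Rr=pose(o);F.append(Rr.inv().apply(o["wrist_force"]));T.append(Rr.inv().apply(o["torque"]))
F=np.array(F);T=np.array(T);ax=Rr.as_matrix()[:,0];M=R.from_euler("z",psi).as_matrix()
print("t",o["time"].round(2),"F",F.mean(0).round(2),"sd",F.std(0).round(2),"T",T.mean(0).round(3),"sd",T.std(0).round(3),"|tilt",np.degrees(np.arcsin(np.hypot(ax[0],ax[1]))).round(2),"foot",((P-.018*ax-S)@M*1000).round(2),"op",round(float(o["opening"]),4))
pickle.dump(p,open("last.pkl","wb"))
c=cloud(p);g=p["pixels"].astype(int);L=(c-S-[.001,-.0018,.0013])@M
res=L[...,2]-L[...,0]*np.tan(np.deg2rad(9.6))
m=(L[...,0]>.006)&(L[...,0]<.036)&(abs(L[...,1])<.018)&(res>.0)&(res<.016)&(g.max(-1)>120)
q=L[m]
for _ in range(3):
    A=np.c_[q[:,:2],np.ones(len(q))];x,_,_,_=np.linalg.lstsq(A,q[:,2],rcond=None);r=q[:,2]-A@x;q=q[abs(r)<.003]
print("plate pts",len(q),"slope",np.degrees(np.arctan(x[:2])).round(2),"z0",x[2].round(4))
E
python3 avg.py
```

```text
Traceback (most recent call last):
  File "avg.py", line 9, in <module>
    print("t",o["time"].round(2),"F",F.mean(0).round(2),"sd",F.std(0).round(2),"T",T.mean(0).round(3),"sd",T.std(0).round(3),"|tilt",np.degrees(np.arcsin(np.hypot(ax[0],ax[1]))).round(2),"foot",((P-.018*ax-S)@M*1000).round(2),"op",round(float(o["opening"]),4))
              ^^^^^^^^^^^^^^^
AttributeError: 'float' object has no attribute 'round'
```

```bash
sed -i 's/o\["time"\].round(2)/round(float(o["time"]),2)/' avg.py; python3 avg.py
```

```text
t 18.95 F [-7.15  0.3  -3.62] sd [0.38 0.34 0.14] T [-0.044  0.902  0.203] sd [0.028 0.017 0.034] |tilt 9.71 foot [ 0.07 -0.39 -0.33] op 0.0129
plate pts 108 slope [6.58 0.81] z0 0.0084
```

Request:
apply_moves:
  rows:
    - [[0,0,0.3,0,-0.013,0,0],[0,0,0.5,0,-0.026,0,0],[0,0,0.5,0,-0.026,0,0],[0,0,0.5,0,-0.026,0,0]]

```text
time: 19.35
ee_pos: [0.6047, -0.0324, 0.0826]
tcp_rot: [-0.6, 78.7, 16.0]
wrist_force: [1.6, -0.0, 4.1]
opening: 0.0127
```

```bash
python3 avg.py 5
```

```text
t 19.6 F [-5.06 -0.23  1.96] sd [0.63 0.53 0.28] T [ 0.03  -0.141  0.079] sd [0.031 0.02  0.034] |tilt 11.26 foot [ 0.58 -0.49  0.19] op 0.013
plate pts 111 slope [7.18 1.15] z0 0.0086
```

Request:
apply_moves:
  rows:
    - [[1,0,0,0,0,0,0],[2,0,0,0,0,0,0],[2,0,0,0,0,0,0]]

```text
time: 19.9
ee_pos: [0.6055, -0.0324, 0.0822]
tcp_rot: [-0.8, 78.7, 15.8]
wrist_force: [-5.8, -1.1, 14.0]
opening: 0.0125
```

```bash
python3 avg.py 5
```

```text
t 20.15 F [-14.93   1.38  -2.4 ] sd [0.37 0.61 0.37] T [0.016 0.835 0.344] sd [0.032 0.026 0.014] |tilt 11.34 foot [ 1.14 -0.7  -0.16] op 0.0127
plate pts 112 slope [7.09 1.38] z0 0.0081
```

Request:
apply_moves:
  rows:
    - [[-3,0.5,0,0,0,0,0],[-3,0.5,-1,0,0.025,0,0],[-3,0.5,-2,0,0.05,0,0],[-3,0.5,-2,0,0.05,0,0]]

```text
time: 20.55
ee_pos: [0.603, -0.0324, 0.0838]
tcp_rot: [-0.9, 81.7, 15.8]
wrist_force: [0.7, -0.5, -0.1]
opening: 0.0127
```

```bash
python3 avg.py 5
```

```text
t 20.8 F [0.95 0.27 0.22] sd [0.55 0.65 0.53] T [0.012 0.162 0.018] sd [0.039 0.044 0.019] |tilt 8.44 foot [-0.64 -0.14  2.17] op 0.0125
plate pts 110 slope [4.96 0.93] z0 0.0107
```

Request:
apply_moves:
  rows:
    - [[2,0,0,0,0,0,0],[4,0,0,0,0,0,0],[5,0,0,0,0,0,0],[5,0,0,0,0,0,0]]

```text
time: 21.2
ee_pos: [0.6032, -0.0329, 0.0818]
tcp_rot: [-1.4, 81.5, 15.2]
wrist_force: [-11.7, -2.0, 15.1]
opening: 0.0126
```

```bash
python3 avg.py 5
```

```text
t 21.45 F [-17.39   0.82  -9.18] sd [0.36 0.52 0.27] T [-0.008  1.789  0.295] sd [0.025 0.017 0.014] |tilt 8.52 foot [-0.35 -0.52 -0.41] op 0.0128
plate pts 113 slope [7.37 0.57] z0 0.0079
```

The load centre moves steadily with tilt: about +5 mm at 8.5°, about -5 mm at 9.7° and about -12 mm at 11.3°. So both bars share the load and flush is at about 9.3–9.6°. I'll lift slightly, set 9.4°, and press once more with less side load.

Request:
apply_moves:
  rows:
    - [[-3,0.4,0.3,0,0,0,0],[-3,0.4,0.3,0,-0.016,0,0],[-3,0.4,0.3,0,-0.016,0,0],[-3,0.4,0.3,0,-0.016,0,0]]

```text
time: 21.85
ee_pos: [0.6026, -0.0326, 0.0843]
tcp_rot: [-1.2, 80.6, 15.4]
wrist_force: [-0.8, 0.1, -1.1]
opening: 0.0127
```

```bash
python3 avg.py 4
```

```text
t 22.05 F [ 0.95  0.19 -0.17] sd [0.19 0.6  0.62] T [-0.034  0.154  0.016] sd [0.018 0.013 0.009] |tilt 9.41 foot [-0.87 -0.06  2.19] op 0.0129
plate pts 108 slope [5.43 0.32] z0 0.0109
```

Request:
apply_moves:
  rows:
    - [[2,0,0,0,0,0,0],[3,0,-0.2,0,0,0,0],[4,0,-0.6,0,0,0,0],[5,0,-1,0,0,0,0],[6,0,-1.4,0,0,0,0],[6,0,-1.4,0,0,0,0],[6,0,-1.4,0,0,0,0]]

```text
time: 22.75
ee_pos: [0.6037, -0.0328, 0.0818]
tcp_rot: [-1.7, 80.3, 14.8]
wrist_force: [-7.5, -1.5, 19.2]
opening: 0.0126
```

```bash
python3 avg.py 5
```

```text
t 23.0 F [-20.6    0.94  -4.48] sd [0.65 0.46 0.58] T [-0.014  0.975  0.409] sd [0.031 0.034 0.021] |tilt 9.67 foot [-0.18 -0.56 -0.47] op 0.0127
plate pts 109 slope [7.05 0.99] z0 0.0081
```

```bash
python3 - <<'E'
from stage import *
from workcell import cams
o=st();P,Rr=pose(o);Y=Rr.as_matrix()[:,1];print("tool y",Y.round(4),"yaw",np.degrees(np.arctan2(-Y[0],Y[1])),"roll deg",np.degrees(np.arcsin(Y[2])),"angle to stage y",np.degrees(np.arccos(Y@[-np.sin(psi),np.cos(psi),0])))
p=cams.camera("scene")
def proj(w):
    Rm=R.from_euler("xyz",p["attitude"],degrees=True).as_matrix();d=(np.atleast_2d(w)-p["eye"])@Rm
    return np.stack([p["cx"]+p["fx"]*d[:,0]/-d[:,2],p["cy"]-p["fy"]*d[:,1]/-d[:,2]],1)
M=R.from_euler("z",psi).as_matrix();T=M@R.from_euler("y",-np.deg2rad(9.6)).as_matrix();off=np.array([.001,-.0018,.0013])
im=cv2.resize(p["pixels"][150:270,215:345,::-1],None,fx=5,fy=5,interpolation=cv2.INTER_CUBIC);raw=im.copy()
uv=(proj(S+off+np.array([[a,b,.006] for a,b in((-.038,-.02),(.038,-.02),(.038,.02),(-.038,.02))])@T.T)-[215,150]+.5)*5
cv2.polylines(im,[uv.astype(np.int32)],True,(255,0,0),1)
cv2.imwrite("pics/ov10.png",np.hstack([raw[100:500,60:450],im[100:500,60:450]]))
cv2.imwrite("pics/scene10.png",p["pixels"][:,:,::-1])
q=cloud(p)
for f in("tube_rack_site","reagent_site","beaker_site","door_pad"): print(f,[(d["confidence"],d["at"]) for d in cams.find_in(f,p)][:2])
E
```

```text
{'time': np.float64(23.0), 'q': array([ -4.804,   1.809,  -7.005,  72.073,   3.238, -21.132]), 'ee_pos': array([ 0.604, -0.033,  0.082]), 'tcp_rot': array([-1.735, 80.334, 14.851]), 'wrist_force': array([-8.826, -0.979, 19.503]), 'opening': np.float64(0.013)}
tool y [-0.285   0.9585 -0.0051] yaw 16.560674189271715 roll deg -0.2912311018285622 angle to stage y 0.3228421735651083
tube_rack_site [(0.57, [0.5331, -0.4654, 0.073])]
reagent_site [(0.75, [0.7749, -0.1511, 0.0707])]
beaker_site [(0.63, [0.7481, 0.0256, 0.0479])]
door_pad []
```

View pics/ov10.png

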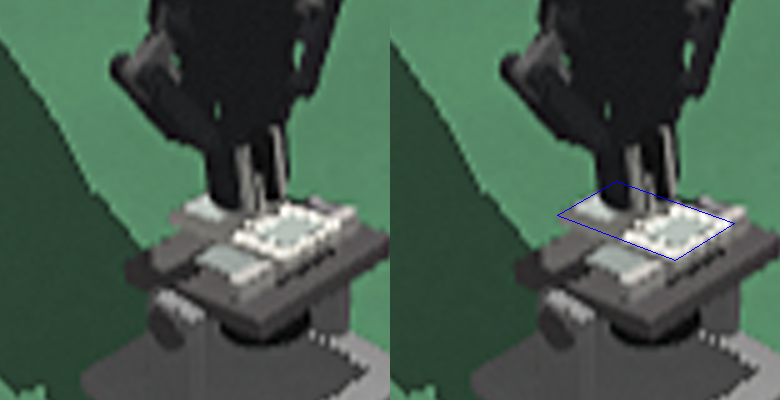

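View pics/scene10.png

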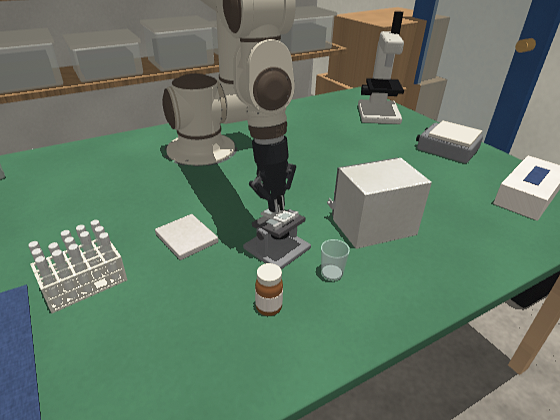

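The plate lies on the flush outline at (285,235) of the left crop, centred and square. The objects haven't moved and the press force is steady at about 20 N, so I'm handing in.

```bash
python3 avg.py 3; python3 -c "
from workcell import bot
print(bot.job_done())"
```

```text
t 23.4 F [-19.99   1.27  -4.64] sd [0.77 0.16 0.43] T [-0.027  0.984  0.421] sd [0.021 0.002 0.024] |tilt 9.67 foot [-0.18 -0.58 -0.42] op 0.0126
plate pts 114 slope [6.52 1.05] z0 0.0081
the job is handed in; nothing more can be done
None
```

The door is shut on its catch, and the carrier is held pressed on the stage. I handed the job in at 23.4 s; it gave no verdict.

**What I did**
- **Door:** I pushed it shut with closed fingers. They met a firm stop at about 18 N, and after I backed off, its face was parallel to the cabinet front within noise. The last picture gave no detection of the door.
- **Grasp:** The first try closed on nothing. In every picture the fingertips sit about 35 mm farther back than the reported TCP, which disagrees with the text. Going lower by that amount, the fingers held the grip (reading 12.6 mm, where the text gives 14 mm), and the carrier lifted clear of its rest.
- **Stage:** I measured the stage's tilt at about 9.6° and its yaw at about 16.7°. I tested the tilt by pressing at 8.5°, 9.7° and 11.3°, then made the final press.

**Last checks**
- **Press:** about 20 N, steady. The load centre lies within about 3 mm of the middle between the bars, so both bars share it. This is worked out from the wrist force and moment, not measured on each bar.
- **Position:** the underside's centre is within 1 mm of the stage centre by the arm's reading, and the outline in the picture agrees to 1–2 mm. The y axis is within 0.4° of the stage's.
- **Other objects:** the tube rack, jar and beaker are where they were, within about 3 mm.

**What disagreed**
- **Plate slope:** depth images showed about 7° for the pressed plate, against 9.6° for the stage. They also read 3–4° too low when the carrier hung free, so I relied on the force reading.
- **Sideways load:** the load seems to sit about 12 mm towards +y, probably from a 0.3° roll of the tool. I left this uncorrected.

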